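# Draw the spindle out of a spent roll core

### The job

The cardboard core on the roll stand is spent: swing the orange guard up gently until it rests on its stop, then draw the steel spindle out of the core hand over hand through the fork, letting it lie and taking a fresh hold as the fork gets in the way. Once it is clear of the core, lay it gently, not dropped, centred in both V saddles of the wooden rack. Leave the guard open and do not disturb the hammer, jar or bottle.

Things in the scene. Friction and masses are not known exactly. Their poses are not given: they have to be found in the camera images.
- stand: Fixed roll stand, plywood base 205 x 560 x 18 mm. Origin: on the table directly under fork A; z up, y along the spindle towards the core, x across it towards the guard's hinge. Heights are above the table. The spindle's axis lies along y at x=0, height 75. The fingers cannot pass through a fork: free lengths are 102 mm from core mouth to fork A and 134 mm from fork A to fork B.
- core_mouth (a point): Middle of the open mouth of the cardboard core, at stand y=+110, height 80. The core is a fixed horizontal tube, outer dia 36, bore 26, that runs 230 mm from here along the stand's +y.
- fork_a (a point): Middle of the slot floor of steel fork A, at stand y=0, height 67. Slot 24 mm wide and open at the top, 16 mm thick along y, prongs 12 mm thick, tops at height 100.
- fork_b (a point): Middle of the slot floor of fork B, at stand y=-150, height 66; otherwise the same as fork A. The spindle can be lifted straight up out of both forks once it is clear of the core.
- guard (a joint): Hinged guard, rad: 0 = closed (level, over the spindle's bare end and fork A), grows as it swings up and away, 1.65 = on its stop, just past upright. Stiff hinge: it stays where it is left; about 3 N at the tab moves it. 0.2 kg. Clear pane in an orange frame 7 mm thick, 150 mm along the hinge, 145 mm from hinge to free edge.
- guard_tab (a point): Grip point on the guard's black tab, which sticks out of the middle of the free edge in the guard's plane: 16 mm wide (along the hinge), 12 mm thick, 48 mm long. The point is 178 mm from the hinge axis, 33 mm beyond the frame's edge. Closed: height 110, at stand x=-68, y=+30. The tab can turn between fingers that pinch its 16 mm width.
- guard_hinge (a point): Point on the guard's hinge axis opposite the tab, at stand x=+110, y=+30, height 110. The hinge axis is parallel to the stand's y axis.
- spindle_center (a point): Centre and balance point of the loose steel spindle: a smooth round rod, dia 16, length 320 mm, rounded ends, 0.2 to 0.45 kg. Its y axis lies along the rod; the -y end (red band) is the bare one. At first it lies in core and fork A, bare end 10 to 25 mm beyond fork A's middle; it slides with light friction. It is out of the core when this point is at stand y below -50.
- spindle: The same spindle; its origin is its centre.
- rack: Fixed dark wooden rack, base 260 x 90 x 14 mm. Origin: centre of its underside on the table; x runs along the length where the spindle is to lie. Two V saddles 18 mm thick at x=-100 and x=+100, 80 degrees included, mouth 46 mm wide, tops at height 71; a seated spindle's axis is at y=0, height 55. Only the base lies between the saddles.
- hammer: Bystander: hammer lying on the table, 240 mm long; origin on the table under its middle.
- jar: Bystander: jar of rivets, dia 52, height 65; origin at the centre of its underside.
- bottle: Bystander: water bottle, dia 66, height 200; origin at the centre of its underside.

How it is judged:
On the way, in this order (a step that is already met when the one before it is completed fails the run):
1. the guard is up on its stop (above 1.58 rad) (value of joint guard above 1.58 rad), for 0.2 s.
2. the spindle has been drawn some way (centre at stand y 0 to 125 mm) and let go to lie in core and fork (y of spindle_center in the frame of stand between 0 and 0.125 m and contact force between the fingers and spindle below 0.1 N and z of spindle_center in the frame of stand below 0.085 m), for 0.2 s.
3. the spindle's tail is clear of the core (y of spindle_center in the frame of stand below -0.05 m).
At the end, for the whole second after the job is handed in: The spindle lies released and still in both V saddles of the rack: centre within 40 mm of the rack's middle lengthwise, 8 mm sideways and 6 mm in height, aligned within 0.06 rad, either way round; the guard still open above 1.5 rad (value of joint guard above 1.5 rad and z of spindle_center in the frame of rack between 0.049 and 0.061 m and y of spindle_center in the frame of rack between -0.008 and 0.008 m and x of spindle_center in the frame of rack between -0.04 and 0.04 m and angle between the y axis of spindle_center and the x axis of rack, either way round below 0.06 rad and linear speed of spindle below 0.02 m/s and contact force between the fingers and spindle below 0.1 N); the robot touches nothing.
It fails at once if the guard slams: faster than 1.2 rad/s as it comes up to its stop (between 1.40 and 1.58 rad) (value of joint guard between 1.4 and 1.58 rad and velocity of joint guard above 1.2 rad/s).
It fails at once if the spindle is dropped into the rack: faster than 0.5 m/s with its centre within 85 mm of the rack's origin (distance between spindle_center and rack below 0.085 m and linear speed of spindle above 0.5 m/s).
It fails at once if the hammer is moved more than 30 mm (distance of hammer from where it was at the start of the episode above 0.03 m).
It fails at once if the jar is moved more than 30 mm (distance of jar from where it was at the start of the episode above 0.03 m).
It fails at once if the bottle is moved more than 30 mm (distance of bottle from where it was at the start of the episode above 0.03 m).
It also fails if it takes over 67 s, if anything falls off the work surface, if the arm or the gripper's body presses on something with over 40 N, if the wrist force passes 120 N, or if a joint passes its speed limit or range.

### The arm

A 7-joint arm with a two-finger parallel gripper is mounted at the origin on the work surface. World frame = base frame: x ahead of the robot, y to its left, z up, the work surface at z = 0. Lengths are in m, angles in rad, forces in N, time in s.
With the tool pointing down it reaches from about 0.4 to 0.875 m from the base axis. Payload 19.3 kg.
Tool frame: the origin (TCP) lies on the centre line of the jaws, within the pads' length; the fingertips stand 8 mm ahead of it and the grasp point (between the pads) lies 11 mm behind it (bot.tip_extent is the distance from the TCP to the fingertips, in m); x points along the fingers, y is the direction in which the jaws open and shut, and the axes are right-handed (so a half turn about x gives the same grasp; the last joint's range is limited). The gripper opens to 85 mm and grips with 20 to 120 N. Pads are 22 mm wide; open, the fingers measure 114 mm over their backs; the gripper's body (76 mm by 85 mm) begins 54 mm behind the grasp point. The pads swing forward as they close: fully open they stand 13 mm farther back than shut.
Start: joints at [1.103, 0.521, -0.036, 1.599, 0.021, 1.021, -0.113], TCP at [0.242, -0.576, 0.239] pointing down, gripper open.
Joint ranges: [-2.91, 2.91], [-0.3, 2.13], [-1.5, 1.42], [0.17, 2.43], [-1.26, 4.41], [0.16, 1.93], [-2.52, 2.52]. Speed limits (rad/s): [1.89, 1.89, 2.39, 2.39, 3.01, 3.01, 3.01].

### API

Orientations are given as [roll, pitch, yaw] about the fixed x, y, z axes, in that order (R = Rz(yaw) Ry(pitch) Rx(roll)).
In Python, from workcell import sensors, imaging, order, bot gives the robot as it stands.
- The arm moves only by the tool arm_command, never from a script. Its argument "commands" is a list of rows, each an object of numbers: "dx", "dy", "dz": the shift along the tool's x, y, z in cm; "twist": the turn about the tool's x in rad. A call has 1 to 12 rows; each row is the pose to reach, as a shift and turn from the pose measured when the call began, along the tool's axes at that moment; what a row does not reach only later rows make up. A row lasts 1/12 s, in which the tool goes at most 41.7 mm and 7.16 degrees, less where a joint would pass 70% of its speed; a pose out of reach is approached as far as the arm can. A call with a gripper value outside its range is refused whole. "grip" is the closure, from -1 (fully open) to 1 (shut), set as the call begins (left out, the last holds). The fingers move at their own pace and stop on an object; "squeeze" is the grip in N (left out, the last holds). Time passes only in rows, so rows that repeat a pose let the fingers close. It gives the time, the measured TCP pose, the force and the opening at its end, in the units of the state.
- sensors.observe(): the state, without advancing time (a new reading comes with each control period).
- imaging.grab_frame(name): name is "side" or "top"; returns the picture (420x560x3 uint8, red, green, blue); there is no depth.
- imaging.camera_info(name): a dict with "fx", "fy", "cx", "cy" (pixels), "dist_coeffs" ([k1, k2, p1, p2, k3] as OpenCV has them; the pictures are not rectified), "origin" and "attitude" of the camera in the world. Camera axes: x right, y down, z forward; pixel columns grow to the right and rows downward; lengths in m; the calibration is good to about 2 mm. A picture is of the moment at which its call begins. camera_info takes no time and is no camera call.
- order.job_done(): hands the job in, once; it reports no verdict.
The state is a dict: "clock": time; "qpos": joint angles; "qd": joint speeds; "joint_efforts": joint torques, N m; "position": TCP position; "tool_rot": TCP orientation; "force": force on the tool from outside, world axes, zero at the start; "moment": the same for the moment, N m; "grip_width": finger opening in m.
Only numpy, scipy, OpenCV 4.12 (cv2) and the standard library are available. Lean on these libraries where they do the work, as an engineer would, in place of code of your own. Each camera call takes 0.05 s, during which the arm holds its last target.

## Working session

There is one attempt and no reset: what is moved stays moved. The work goes in short steps, Python scripts to look and compute and a tool call to move; the robot and the scene stay as the last step left them, time stands still between calls to the robot, and variables do not carry over. Pictures are saved under pics/ and viewed, and the job is handed in when it is done.

Besides the shell and the picture viewer there is one more tool, called after "Emit:" as name(argument=value, ...) on one line, values as JSON. arm_command: Moves the arm, as the interface text tells. Its arguments: {"type":"object","properties":{"commands":{"type":"array"},"grip":{"type":"number"},"squeeze":{"type":"number"}},"required":["commands"]}

```bash
ls; mkdir -p pics; python3 - <<'E'
from workcell import sensors, imaging, order, bot
import cv2
print(sensors.observe())
for n in ("side","top"):
    f=imaging.grab_frame(n); cv2.imwrite(f"pics/{n}0.png",f[:,:,::-1]); print(n,imaging.camera_info(n))
print([a for a in dir(bot) if a[0]!='_'])
E
```

```text
pics
{'clock': 0.0, 'qpos': array([ 1.10276356,  0.52199442, -0.03632585,  1.59994752,  0.02118664,
        1.0210885 , -0.11273361]), 'qd': array([-0.00018742, -0.00073952, -0.00082868,  0.00020256, -0.00013842,
       -0.00113913, -0.00020721]), 'joint_efforts': array([-2.48207121e-03, -9.27097750e+01,  1.97787277e+00, -3.69934344e+01,
        1.75708754e-02,  8.31687619e-03,  4.72413660e-05]), 'position': array([ 0.24199615, -0.57592981,  0.2387596 ]), 'tool_rot': array([-1.51134406,  1.56974295,  2.02812836]), 'force': array([ 0.55885597, -0.61348382,  0.85640152]), 'moment': array([-0.00755017, -0.03017143,  0.06009595]), 'grip_width': 0.08530930631789709}
side {'fx': 439.5064423360852, 'fy': 439.5064423360852, 'cx': 278.60988916423906, 'cy': 215.63750878044652, 'dist_coeffs': array([-0.10018781,  0.        ,  0.        ,  0.        ,  0.        ]), 'origin': array([0.25393503, 0.53486134, 0.74249585]), 'attitude': array([-2.34900949, -0.01465156, -2.57811028])}
top {'fx': 471.77224154352166, 'fy': 471.77224154352166, 'cx': 280.0774597740732, 'cy': 206.4939529193478, 'dist_coeffs': array([-0.00940174,  0.        ,  0.        ,  0.        ,  0.        ]), 'origin': array([ 0.48409399, -0.06473822,  1.13367696]), 'attitude': array([-3.03887906,  0.01683735, -1.57741863])}
['IKError', 'tip_extent']
```

View pics/side0.png

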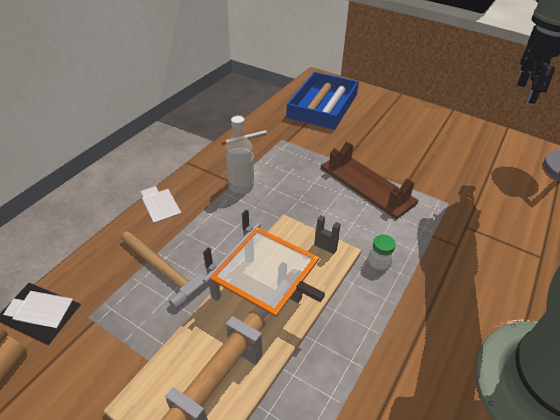

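View pics/top0.png

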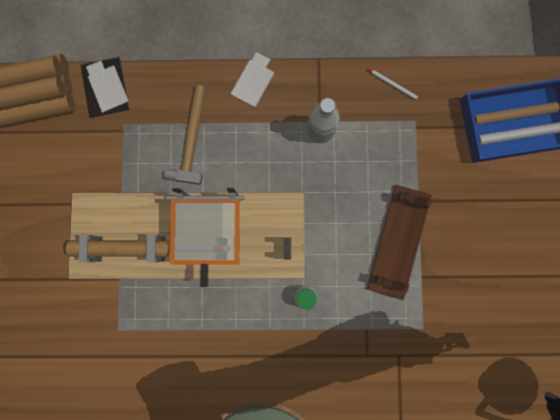

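```bash
python3 - <<'E'
import cv2
s=cv2.imread("pics/side0.png");t=cv2.imread("pics/top0.png")
def crop(im,x,y,w,h,k,n): cv2.imwrite(n,cv2.resize(im[y:y+h,x:x+w],None,fx=k,fy=k,interpolation=cv2.INTER_CUBIC))
crop(t,60,170,260,140,3,"pics/tA.png")
crop(t,280,80,160,240,2.5,"pics/tB.png")
crop(s,160,190,220,190,3.1,"pics/sA.png")
crop(s,210,100,240,180,3.2,"pics/sB.png")
E
```

```text
(no output)
```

View pics/tA.png

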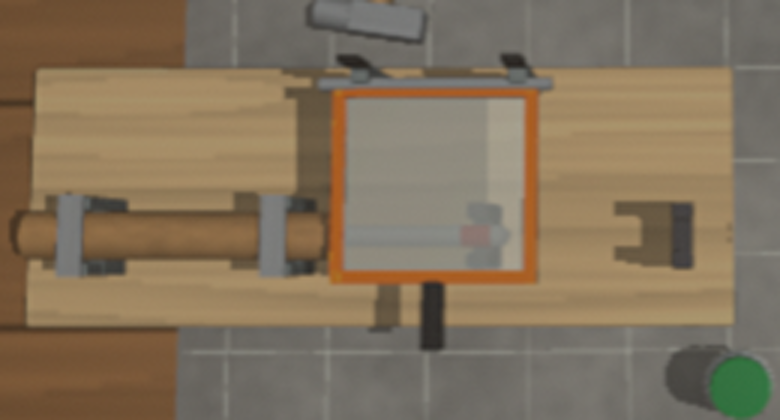

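View pics/tB.png

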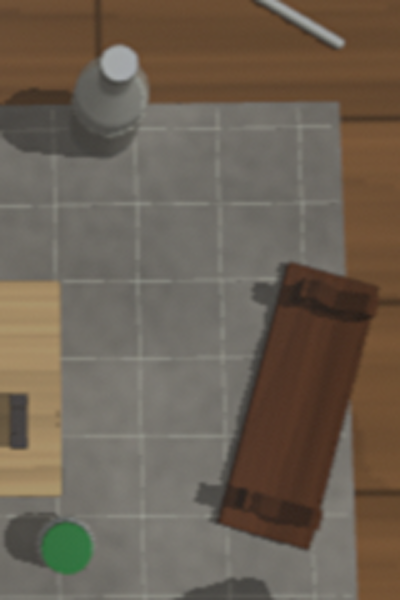

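View pics/sA.png

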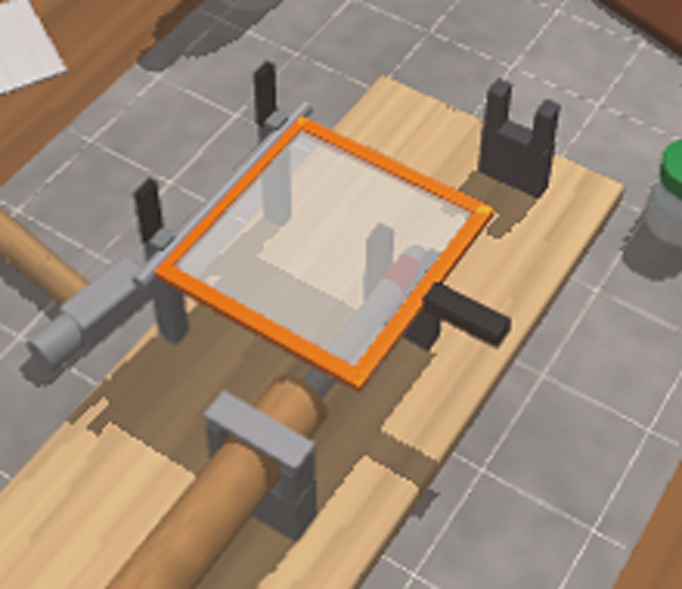

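View pics/sB.png

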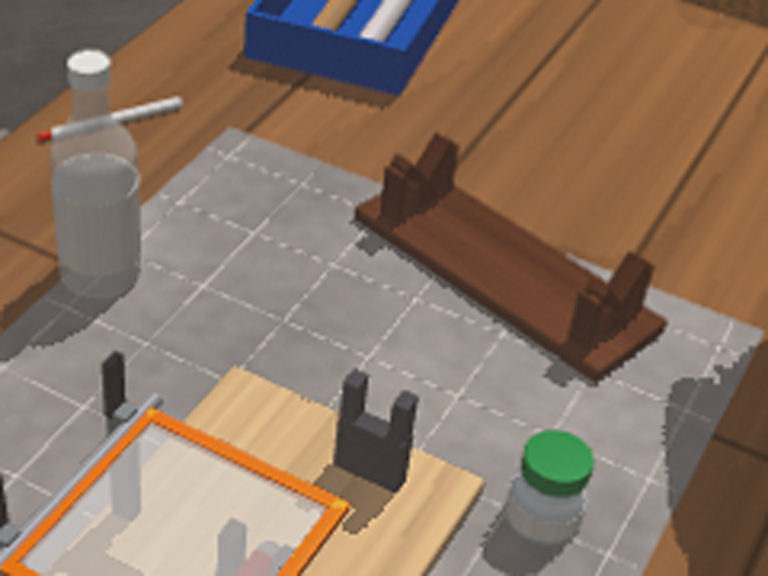

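```bash
cat > h.py <<'E'
import numpy as np, cv2
from scipy.spatial.transform import Rotation as R
from scipy.optimize import least_squares
from workcell import sensors, imaging, order, bot
CI={n:imaging.camera_info(n) for n in("side","top")}
def proj(n,P):
    c=CI[n]; Rm=R.from_euler('xyz',c['attitude']).as_matrix()
    rv=cv2.Rodrigues(Rm.T)[0]; t=-Rm.T@c['origin']
    K=np.array([[c['fx'],0,c['cx']],[0,c['fy'],c['cy']],[0,0,1]])
    return cv2.projectPoints(np.asarray(P,float).reshape(-1,3),rv,t,K,c['dist_coeffs'])[0].reshape(-1,2)
def ray(n,uv):
    c=CI[n]; Rm=R.from_euler('xyz',c['attitude']).as_matrix()
    K=np.array([[c['fx'],0,c['cx']],[0,c['fy'],c['cy']],[0,0,1]])
    p=cv2.undistortPoints(np.array(uv,float).reshape(-1,1,2),K,c['dist_coeffs']).reshape(-1,2)
    d=np.c_[p,np.ones(len(p))]@Rm.T
    return c['origin'],d
def onz(n,uv,z):
    o,d=ray(n,uv); return o+d*((z-o[2])/d[:,2])[:,None]
def T(p,P):
    x,y,a=p[:3]; P=np.asarray(P,float).reshape(-1,3); c,s=np.cos(a),np.sin(a)
    return np.c_[x+c*P[:,0]-s*P[:,1],y+s*P[:,0]+c*P[:,1],P[:,2]]
def inv(p,P):
    P=np.asarray(P,float).reshape(-1,3); d=P[:,:2]-np.array(p[:2]); c,s=np.cos(p[2]),np.sin(p[2])
    return np.c_[c*d[:,0]+s*d[:,1],-s*d[:,0]+c*d[:,1],P[:,2]]
def unc(uv,k,off): return (np.array(uv,float)+.5)/k-.5+np.array(off)
def shot(n,name):
    f=imaging.grab_frame(n)[:,:,::-1]; cv2.imwrite("pics/"+name+".png",f); return f
def crop(f,x,y,w,h,k,name): cv2.imwrite("pics/"+name+".png",cv2.resize(f[y:y+h,x:x+w],None,fx=k,fy=k,interpolation=cv2.INTER_CUBIC))
E
python3 - <<'E'
from h import *
tA=lambda *p:unc(p,3,(60,170)); tB=lambda *p:unc(p,2.5,(280,80)); sA=lambda *p:unc(p,3.1,(160,190)); sB=lambda *p:unc(p,3.2,(210,100))
obs=[('top',tA(330,283),(-.035,.105,.1135)),('top',tA(537,283),(-.035,-.045,.1135)),('top',tA(432,350),(-.083,.03,.112)),
('top',tA(682,236),(0,-.15,.1)),('top',tA(325,236),(0,.11,.085)),
('side',sA(360,383),(-.035,.105,.108)),('side',sA(491,209),(-.035,-.045,.112)),('side',sB(355,378),(.018,-.15,.1)),('side',sB(404,398),(-.018,-.15,.1)),('side',sA(500,335),(-.083,.03,.11))]
def res(p): return np.concatenate([proj(n,T(p,P))[0]-uv for n,uv,P in obs])
s=least_squares(res,[.5,-.0,0.],loss='soft_l1'); print(s.x); print(res(s.x).reshape(-1,2).round(1))
ro=[('top',tB(288,263),(.13,.045,.014)),('top',tB(378,288),(.13,-.045,.014)),('top',tB(218,520),(-.13,.045,.014)),('top',tB(308,549),(-.13,-.045,.014)),
('side',sB(357,215),(.13,.045,.014)),('side',sB(597,380),(-.13,.045,.014)),('side',sB(664,325),(-.13,-.045,.014))]
def res2(p): return np.concatenate([proj(n,T(p,P))[0]-uv for n,uv,P in ro])
r=least_squares(res2,[.5,-.3,-.26],loss='soft_l1'); print(r.x); print(res2(r.x).reshape(-1,2).round(1))
S=s.x
print('edge',onz('top',[tA(733,68),tA(733,325),tA(37,68),tA(28,325)],.018))
print('spindle bare end',inv(S,onz('top',[tA(510,236)],.075)))
print('jar',onz('top',[tB(66,547)],.065),'bottle',onz('top',[tB(120,63)],.2))
for h in [('tabtip',T(S,(-.068,.03,.11))),('core',T(S,(0,.11,.08))),('hinge',T(S,(.11,.03,.11)))]: print(h)
E
```

```text
[ 0.50112802  0.08651535 -0.00704653]
[[-0.5 -0.1]
 [-0.1 -0. ]
 [-0.1  0.1]
 [ 0.4 -0.6]
 [ 2.6 -0.5]
 [-0.8  2.9]
 [ 0.7  0.1]
 [-0.2 -0.1]
 [-0.1  0.5]
 [ 0.8 -0.4]]
[ 0.51384734 -0.32588322 -0.29708545]
[[-0.2 -0.9]
 [ 0.4 -0.2]
 [-1.5  1.9]
 [-0.2  1.5]
 [-1.5 -2.1]
 [-0.2 -1.4]
 [ 1.3 -0.5]]
edge [[ 0.63268026 -0.10395498  0.018     ]
 [ 0.4305766  -0.10157803  0.018     ]
 [ 0.6376925   0.45408008  0.018     ]
 [ 0.43349296  0.45338629  0.018     ]]
spindle bare end [[-0.00091378 -0.02058858  0.075     ]]
jar [[ 0.38750287 -0.10418119  0.065     ]] bottle [[ 0.7872277  -0.14783559  0.2       ]]
('tabtip', array([[0.4333411 , 0.11699376, 0.11      ]]))
('core', array([[0.50190313, 0.19651262, 0.08      ]]))
('hinge', array([[0.61133668, 0.11573949, 0.11      ]]))
```

```bash
cat >> h.py <<'E'
S=np.array([0.5011,0.0865,-0.0070])
def st():
    s=sensors.observe(); return s, R.from_euler('xyz',s['tool_rot']).as_matrix()
def grasp_to_tool(Pg,yaw):
    """world grasp point target & jaw yaw (dir of tool y, mod pi) -> dx,dy,dz cm, twist"""
    s,M=st(); tcp=np.array(Pg)+M[:,0]*0.011
    d=M.T@(tcp-s['position'])*100
    cur=np.arctan2(M[1,1],M[0,1]); dl=(yaw-cur+np.pi/2)%np.pi-np.pi/2
    return d.round(2),round(-dl,3),round(s['qpos'][6],2)
E
python3 - <<'E'
from h import *
s,M=st(); print(M.round(3)); 
g=T(S,(-.068,.03,.11))[0]
print(g,grasp_to_tool(g,S[2]+np.pi/2),grasp_to_tool(g+[0,0,.1],S[2]+np.pi/2))
E
```

```text
[[-0.     0.387 -0.922]
 [ 0.001 -0.922 -0.387]
 [-1.    -0.001  0.   ]]
[0.43331166 0.11697526 0.11      ] (array([ 14.03, -56.46, -44.48]), np.float64(0.405), np.float64(-0.11)) (array([  4.03, -56.47, -44.48]), np.float64(0.405), np.float64(-0.11))
```

Emit:
arm_command(commands=[{"dx": 0,"dy": -22,"dz": -32,"twist": 0.405},{"dx": 0,"dy": -22,"dz": -32,"twist": 0.405},{"dx": 0,"dy": -22,"dz": -32,"twist": 0.405},{"dx": 0,"dy": -22,"dz": -32,"twist": 0.405},{"dx": 0,"dy": -22,"dz": -32,"twist": 0.405},{"dx": 0,"dy": -22,"dz": -32,"twist": 0.405},{"dx": 0,"dy": -22,"dz": -32,"twist": 0.405},{"dx": 0,"dy": -22,"dz": -32,"twist": 0.405},{"dx": 0,"dy": -22,"dz": -32,"twist": 0.405},{"dx": 0,"dy": -56.5,"dz": -44.5,"twist": 0.405},{"dx": 0,"dy": -56.5,"dz": -44.5,"twist": 0.405},{"dx": 0,"dy": -56.5,"dz": -44.5,"twist": 0.405}], grip=-1, squeeze=40)

```text
clock: 1.1
position: [0.4394, -0.1359, 0.2388]
tool_rot: [-0.765, 1.569, 2.369]
force: [1.1, 0.1, 0.6]
grip_width: 0.0853
```

```bash
python3 - <<'E'
from h import *
g=T(S,(-.068,.03,.11))[0]
print(grasp_to_tool(g,S[2]+np.pi/2))
E
```

```text
(array([ 14.01, -25.27,   0.77]), np.float64(-0.0), np.float64(-1.44))
```

Emit:
arm_command(commands=[{"dx": 0,"dy": -25.3,"dz": 0.8},{"dx": 0,"dy": -25.3,"dz": 0.8},{"dx": 0,"dy": -25.3,"dz": 0.8},{"dx": 0,"dy": -25.3,"dz": 0.8},{"dx": 0,"dy": -25.3,"dz": 0.8},{"dx": 0,"dy": -25.3,"dz": 0.8},{"dx": 3,"dy": -25.3,"dz": 0.8},{"dx": 7,"dy": -25.3,"dz": 0.8},{"dx": 10,"dy": -25.3,"dz": 0.8},{"dx": 10,"dy": -25.3,"dz": 0.8},{"dx": 10,"dy": -25.3,"dz": 0.8}])

```text
validation failed for argument at $.co...
```

```bash
python3 - <<'E'
from h import *
g=T(S,(-.068,.03,.11))[0]
print(grasp_to_tool(g,S[2]+np.pi/2))
f=shot('side','s1'); crop(f,180,200,220,165,3.5,'s1c')
f=shot('top','t1'); crop(f,140,170,220,165,3.5,'t1c')
s,M=st();G=s['position']-M[:,0]*.011
print(proj('side',[G,g]),proj('top',[G,g]))
E
```

```text
(array([ 14.01, -25.27,   0.77]), np.float64(-0.0), np.float64(-1.44))
[[380.65135802 155.58271027]
 [314.27982918 293.44916276]] [[324.63751681 278.86069958]
 [203.89727665 279.35850824]]
```

View pics/s1c.png

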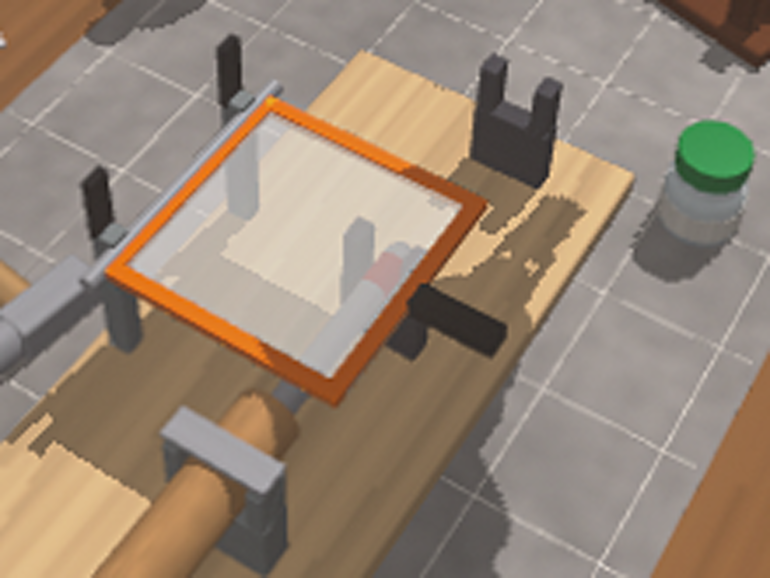

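View pics/t1c.png

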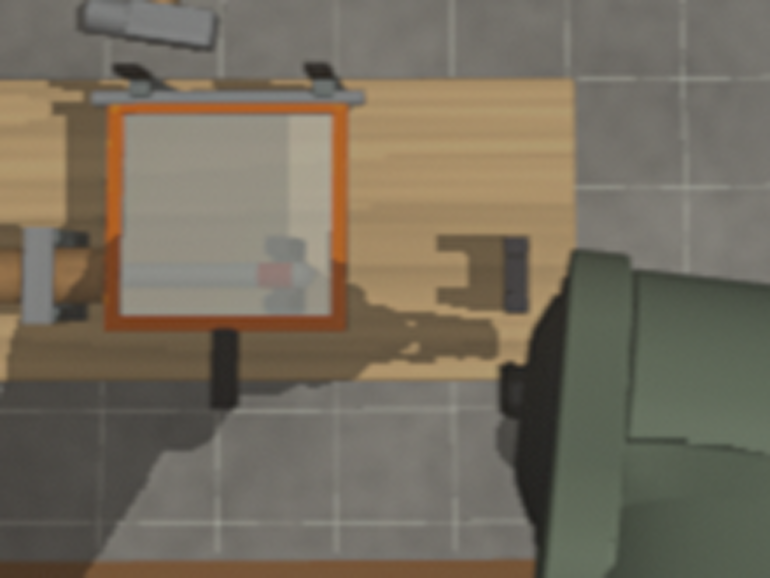

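Emit:
arm_command(commands=[{"dx": 0,"dy": -25.3,"dz": 0.8,"twist": 0},{"dx": 0,"dy": -25.3,"dz": 0.8,"twist": 0},{"dx": 0,"dy": -25.3,"dz": 0.8,"twist": 0},{"dx": 0,"dy": -25.3,"dz": 0.8,"twist": 0},{"dx": 0,"dy": -25.3,"dz": 0.8,"twist": 0},{"dx": 0,"dy": -25.3,"dz": 0.8,"twist": 0},{"dx": 3,"dy": -25.3,"dz": 0.8,"twist": 0},{"dx": 7,"dy": -25.3,"dz": 0.8,"twist": 0},{"dx": 10,"dy": -25.3,"dz": 0.8,"twist": 0},{"dx": 10,"dy": -25.3,"dz": 0.8,"twist": 0},{"dx": 10,"dy": -25.3,"dz": 0.8,"twist": 0}], grip=-1, squeeze=40)

```text
clock: 2.12
position: [0.4312, 0.1209, 0.1394]
tool_rot: [-0.434, 1.567, 2.708]
force: [1.2, -0.2, 1.2]
grip_width: 0.0857
```

```bash
python3 - <<'E'
from h import *
g=T(S,(-.068,.03,.11))[0]
print(grasp_to_tool(g,S[2]+np.pi/2))
f=shot('side','s2'); crop(f,200,180,220,165,3.5,'s2c')
s,M=st();G=s['position']-M[:,0]*.011
print(proj('side',[G,g]))
E
```

```text
(array([ 4.04,  0.4 , -0.22]), np.float64(0.007), np.float64(-2.13))
[[315.5183021  280.89898635]
 [314.27982918 293.44916276]]
```

View pics/s2c.png

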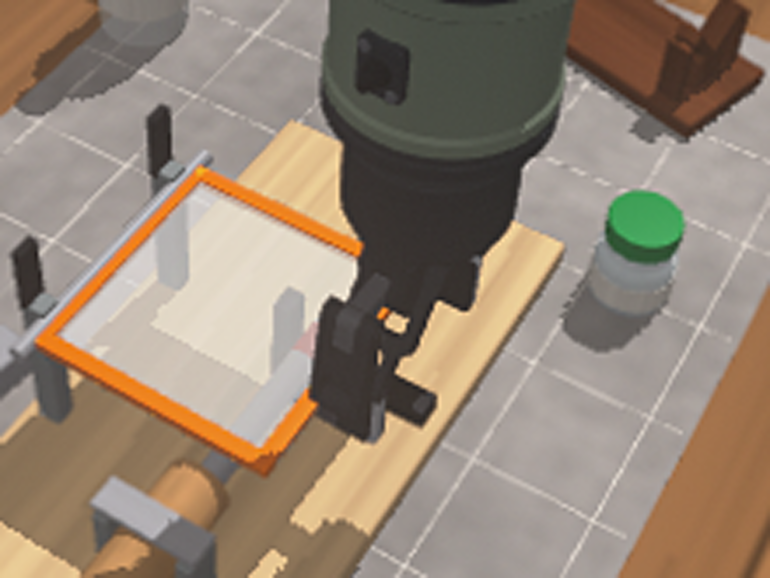

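Emit:
arm_command(commands=[{"dx": 2,"dy": 0.4,"dz": -0.2,"twist": 0},{"dx": 4,"dy": 0.4,"dz": -0.2,"twist": 0},{"dx": 4,"dy": 0.4,"dz": -0.2,"twist": 0},{"dx": 4,"dy": 0.4,"dz": -0.2,"twist": 0}], grip=-1, squeeze=40)

```text
clock: 2.5
position: [0.4346, 0.1172, 0.102]
tool_rot: [-1.489, 1.568, 1.652]
force: [-0.4, -0.1, 0.2]
grip_width: 0.0853
```

Emit:
arm_command(commands=[{"dx": 0,"dy": 0,"dz": 0,"twist": 0},{"dx": 0,"dy": 0,"dz": 0,"twist": 0},{"dx": 0,"dy": 0,"dz": 0,"twist": 0},{"dx": 0,"dy": 0,"dz": 0,"twist": 0},{"dx": 0,"dy": 0,"dz": 0,"twist": 0},{"dx": 0,"dy": 0,"dz": 0,"twist": 0},{"dx": 0,"dy": 0,"dz": 0,"twist": 0},{"dx": 0,"dy": 0,"dz": 0,"twist": 0}], grip=1, squeeze=30)

```text
clock: 3.17
position: [0.4347, 0.1168, 0.1023]
tool_rot: [-1.519, 1.569, 1.621]
force: [-1.3, -2.5, 7.7]
grip_width: 0.0156
```

```bash
cat >>h.py <<'E'
def tabpos(th,off=0): 
    return T(S,(.11-.178*np.cos(th),.03,.11+.178*np.sin(th)))[0]
E
python3 - <<'E'
from h import *
s,M=st();G=s['position']-M[:,0]*.011
g=inv(S,G)[0]; print(g, 'r',np.hypot(g[0]-.11,g[2]-.11),'th',np.arctan2(g[2]-.11,.11-g[0]), s['force'],s['grip_width'])
th0=np.arctan2(g[2]-.11,.11-g[0])
for th in [.1,.2,.3,.4,.5,.6,.7,.8,.9,1.0,1.1,1.2,1.26,1.32,1.38,1.43,1.48,1.53,1.58,1.62,1.66]:
    print(th,(M.T@(tabpos(th)-G)*100).round(1))
E
```

```text
[-0.06660295  0.02986188  0.1132851 ] r 0.17663350222911095 th 0.018599486895001578 [-1.31160465 -2.53998327  7.71616026] 0.015576828600366415
0.1 [-1.4 -0.   0.1]
0.2 [-3.2 -0.  -0.2]
0.3 [-4.9 -0.  -0.7]
0.4 [-6.6 -0.  -1.3]
0.5 [-8.2 -0.  -2. ]
0.6 [-9.7 -0.  -3. ]
0.7 [-11.1  -0.   -4. ]
0.8 [-12.4  -0.   -5.3]
0.9 [-13.6  -0.   -6.6]
1.0 [-14.7   0.   -8. ]
1.1 [-15.5   0.   -9.6]
1.2 [-16.3   0.  -11.2]
1.26 [-16.6   0.  -12.2]
1.32 [-16.9   0.  -13.2]
1.38 [-17.2   0.  -14.3]
1.43 [-17.3   0.  -15.2]
1.48 [-17.4   0.  -16. ]
1.53 [-17.5   0.1 -16.9]
1.58 [-17.5   0.1 -17.8]
1.62 [-17.5   0.1 -18.5]
1.66 [-17.4   0.1 -19.2]
```

Emit:
arm_command(commands=[{"dx": -1.4,"dy": 0,"dz": 0,"twist": 0},{"dx": -3.2,"dy": 0,"dz": -0.2,"twist": 0},{"dx": -4.9,"dy": 0,"dz": -0.7,"twist": 0},{"dx": -6.6,"dy": 0,"dz": -1.3,"twist": 0},{"dx": -8.2,"dy": 0,"dz": -2.0,"twist": 0},{"dx": -9.7,"dy": 0,"dz": -3.0,"twist": 0},{"dx": -11.1,"dy": 0,"dz": -4.0,"twist": 0},{"dx": -12.4,"dy": 0,"dz": -5.3,"twist": 0},{"dx": -13.6,"dy": 0,"dz": -6.6,"twist": 0},{"dx": -14.7,"dy": 0,"dz": -8.0,"twist": 0},{"dx": -15.5,"dy": 0,"dz": -9.6,"twist": 0}], grip=1, squeeze=30)

```text
clock: 4.08
position: [0.5303, 0.1163, 0.258]
tool_rot: [-0.696, 1.568, 2.445]
force: [-7.0, -0.7, 4.2]
grip_width: 0.0153
```

```bash
python3 - <<'E'
from h import *
s,M=st();G=s['position']-M[:,0]*.011
g=inv(S,G)[0]; print(g, 'r',np.hypot(g[0]-.11,g[2]-.11),'th',np.arctan2(g[2]-.11,.11-g[0]), s['force'],s['grip_width'])
for th in [1.1,1.15,1.2,1.26,1.32,1.38,1.43,1.48,1.53,1.58,1.62,1.65,1.67]:
    print(th,(M.T@(tabpos(th)-G)*100).round(1))
f=shot('side','s3')
E
```

```text
[0.02901283 0.02994061 0.26896731] r 0.1784083114568157 th 1.0996109690933864 [-7.04595354 -0.69275835  4.16112247] 0.015318171448336264
1.1 [ 0. -0. -0.]
1.15 [-0.4 -0.  -0.8]
1.2 [-0.7  0.  -1.6]
1.26 [-1.1  0.  -2.7]
1.32 [-1.4  0.  -3.7]
1.38 [-1.6  0.  -4.7]
1.43 [-1.7  0.  -5.6]
1.48 [-1.8  0.  -6.5]
1.53 [-1.9  0.  -7.4]
1.58 [-1.9  0.  -8.3]
1.62 [-1.9  0.  -9. ]
1.65 [-1.9  0.  -9.5]
1.67 [-1.8  0.  -9.9]
```

View pics/s3.png

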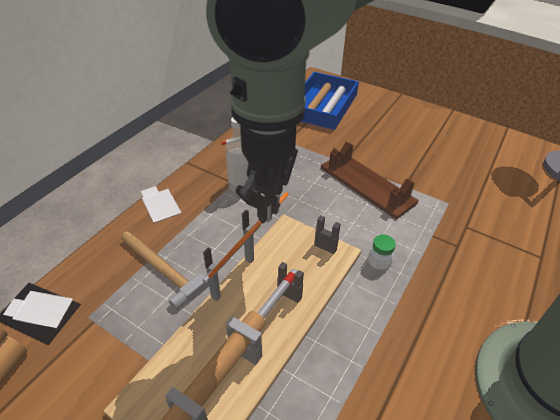

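Emit:
arm_command(commands=[{"dx": -0.4,"dy": 0,"dz": -0.8,"twist": 0},{"dx": -0.7,"dy": 0,"dz": -1.6,"twist": 0},{"dx": -1.1,"dy": 0,"dz": -2.7,"twist": 0},{"dx": -1.4,"dy": 0,"dz": -3.7,"twist": 0},{"dx": -1.6,"dy": 0,"dz": -4.7,"twist": 0},{"dx": -1.7,"dy": 0,"dz": -5.6,"twist": 0},{"dx": -1.8,"dy": 0,"dz": -6.4,"twist": 0},{"dx": -1.9,"dy": 0,"dz": -7.2,"twist": 0},{"dx": -1.9,"dy": 0,"dz": -8.0,"twist": 0},{"dx": -1.9,"dy": 0,"dz": -8.7,"twist": 0},{"dx": -1.9,"dy": 0,"dz": -9.2,"twist": 0},{"dx": -1.9,"dy": 0,"dz": -9.5,"twist": 0}], grip=1, squeeze=30)

```text
clock: 5.13
position: [0.6285, 0.1157, 0.2775]
tool_rot: [-1.197, 1.569, 1.942]
force: [-4.2, -3.7, -10.0]
grip_width: 0.0155
```

Emit:
arm_command(commands=[{"dx": 0,"dy": 0,"dz": -0.2,"twist": 0},{"dx": 0,"dy": 0,"dz": -0.3,"twist": 0},{"dx": 0,"dy": 0,"dz": -0.3,"twist": 0}], grip=1, squeeze=30)

```text
clock: 5.38
position: [0.6315, 0.1157, 0.2772]
tool_rot: [-1.074, 1.569, 2.066]
force: [-0.7, -1.3, -8.8]
grip_width: 0.0153
```

```bash
python3 - <<'E'
from h import *
s,M=st();G=s['position']-M[:,0]*.011
g=inv(S,G)[0]; print(g, 'r',np.hypot(g[0]-.11,g[2]-.11),'th',np.arctan2(g[2]-.11,.11-g[0]), s['force'],s['grip_width'])
E
```

```text
[0.13024161 0.03007711 0.28820474] r 0.17935064339239437 th 1.6838978269586384 [-0.65943695 -1.30042993 -8.77463572] 0.015282515100096391
```

Emit:
arm_command(commands=[{"dx": 0,"dy": 0,"dz": -0.3,"twist": 0},{"dx": 0,"dy": 0,"dz": -0.5,"twist": 0},{"dx": 0,"dy": 0,"dz": -0.5,"twist": 0}], grip=1, squeeze=30)

```text
clock: 5.63
position: [0.6349, 0.1157, 0.2769]
tool_rot: [-0.196, 1.566, 2.944]
force: [-16.3, -2.7, -3.1]
grip_width: 0.0156
```

```bash
python3 - <<'E'
from h import *
s,M=st();G=s['position']-M[:,0]*.011
g=inv(S,G)[0]; print(g, 'r',np.hypot(g[0]-.11,g[2]-.11),'th',np.arctan2(g[2]-.11,.11-g[0]), s['force'],s['grip_width'])
f=shot('side','s4');crop(f,150,120,220,165,3.5,'s4c')
E
```

```text
[0.1336823  0.03011618 0.28787139] r 0.17944102406141918 th 1.7031606664036658 [-16.33705942  -2.65340444  -3.14600602] 0.015554031145548191
```

View pics/s4c.png

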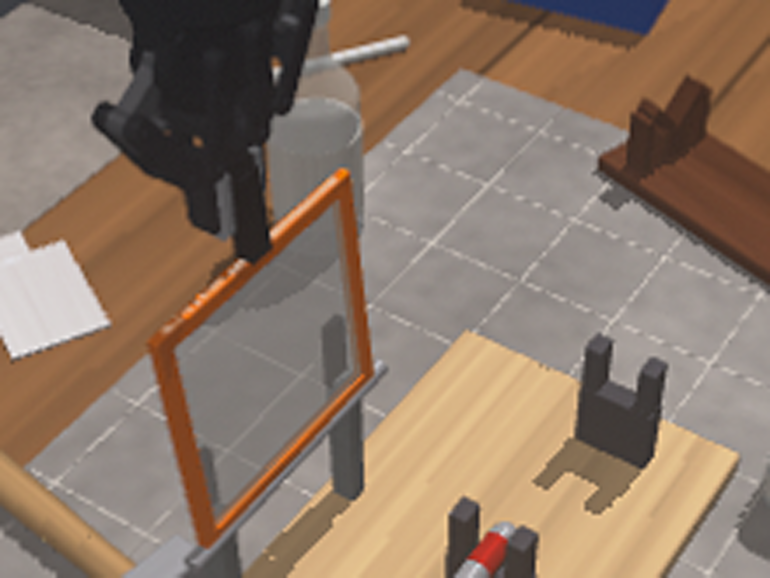

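Emit:
arm_command(commands=[{"dx": 0,"dy": 0,"dz": 0.2,"twist": 0},{"dx": 0,"dy": 0,"dz": 0.2,"twist": 0},{"dx": 0,"dy": 0,"dz": 0.2,"twist": 0},{"dx": 0,"dy": 0,"dz": 0.2,"twist": 0},{"dx": 0,"dy": 0,"dz": 0.2,"twist": 0},{"dx": -1.5,"dy": 0,"dz": 0.2,"twist": 0},{"dx": -4,"dy": 0,"dz": 0.2,"twist": 0},{"dx": -7,"dy": 0,"dz": 0.2,"twist": 0},{"dx": -7,"dy": 0,"dz": 0.2,"twist": 0}], grip=-1, squeeze=30)

```text
clock: 6.43
position: [0.635, 0.1162, 0.3526]
tool_rot: [-2.302, 1.567, 0.838]
force: [1.5, 0.1, 0.3]
grip_width: 0.0851
```

```bash
python3 - <<'E'
from h import *
s,M=st();print(M.round(2),s['qpos'].round(2),s['force'])
f=shot('side','s5');crop(f,140,120,240,180,3.3,'s5c')
f=shot('top','t5');crop(f,120,150,240,180,3.3,'t5c')
print(grasp_to_tool(T(S,(0,.091,.075))[0],S[2]))
E
```

```text
[[ 0. -0. -1.]
 [ 0. -1.  0.]
 [-1. -0. -0.]] [-0.14  0.47 -0.21  1.39  0.1   1.29 -1.92] [1.5177031  0.10592504 0.28031006]
(array([28.44, -6.1 , 13.16]), np.float64(-1.566), np.float64(-1.92))
```

View pics/s5c.png

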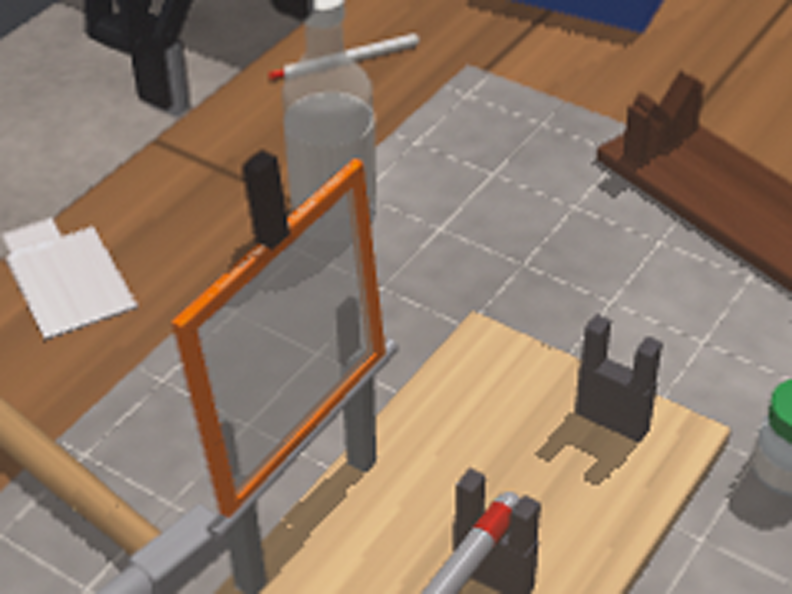

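View pics/t5c.png

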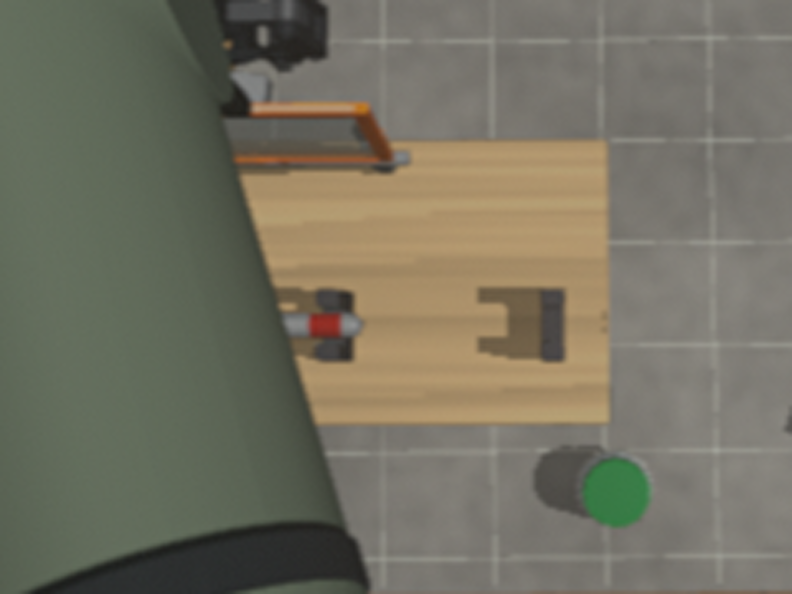

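```bash
python3 - <<'E'
from h import *
print(grasp_to_tool(T(S,(0,.085,.075))[0],S[2]))
u=lambda *p:unc(p,3.3,(120,150))
print(inv(S,onz('top',[u(362,325)],.075)),'forkA prong',inv(S,onz('top',[u(336,300),u(336,345),u(553,300),u(553,350)],.1)))
E
```

```text
(array([28.44, -5.5 , 13.16]), np.float64(-1.566), np.float64(-1.92))
[[-0.00044739 -0.01985371  0.075     ]] forkA prong [[ 0.01572439 -0.00546709  0.1       ]
 [-0.01401547 -0.005852    0.1       ]
 [ 0.01571515 -0.14956907  0.1       ]
 [-0.01723676 -0.14953115  0.1       ]]
```

Emit:
arm_command(commands=[{"dx": 0,"dy": -2,"dz": 3,"twist": -0.12},{"dx": 0,"dy": -4,"dz": 6,"twist": -0.24},{"dx": 0,"dy": -5.5,"dz": 10,"twist": -0.36},{"dx": 3,"dy": -5.5,"dz": 13.2,"twist": -0.48},{"dx": 6,"dy": -5.5,"dz": 13.2,"twist": -0.6},{"dx": 8,"dy": -5.5,"dz": 13.2,"twist": -0.72},{"dx": 10,"dy": -5.5,"dz": 13.2,"twist": -0.84},{"dx": 10,"dy": -5.5,"dz": 13.2,"twist": -0.96},{"dx": 10,"dy": -5.5,"dz": 13.2,"twist": -1.08},{"dx": 10,"dy": -5.5,"dz": 13.2,"twist": -1.2},{"dx": 10,"dy": -5.5,"dz": 13.2,"twist": -1.32},{"dx": 10,"dy": -5.5,"dz": 13.2,"twist": -1.44}], grip=-1, squeeze=30)

```text
clock: 7.53
position: [0.5013, 0.1711, 0.2476]
tool_rot: [-1.912, 1.567, 2.674]
force: [-0.1, -0.5, -0.5]
grip_width: 0.0852
```

```bash
python3 - <<'E'
from h import *
s,M=st();print(s['qpos'].round(2));print(grasp_to_tool(T(S,(0,.085,.075))[0],S[2]))
E
```

```text
[-0.02  0.41 -0.55  1.82  0.25  0.99 -0.8 ]
(array([18.36,  0.09, -0.03]), np.float64(-0.119), np.float64(-0.8))
```

Emit:
arm_command(commands=[{"dx": 1,"dy": 0.1,"dz": 0,"twist": -0.12},{"dx": 4,"dy": 0.1,"dz": 0,"twist": -0.12},{"dx": 7,"dy": 0.1,"dz": 0,"twist": -0.12},{"dx": 10,"dy": 0.1,"dz": 0,"twist": -0.12},{"dx": 13,"dy": 0.1,"dz": 0,"twist": -0.12},{"dx": 13,"dy": 0.1,"dz": 0,"twist": -0.12},{"dx": 13,"dy": 0.1,"dz": 0,"twist": -0.12}], grip=-1, squeeze=30)

```text
clock: 8.12
position: [0.5009, 0.1711, 0.1168]
tool_rot: [-1.726, 1.565, 2.981]
force: [-0.1, 0.7, 1.1]
grip_width: 0.0854
```

```bash
python3 - <<'E'
from h import *
s,M=st();print(s['force'],grasp_to_tool(T(S,(0,.085,.075))[0],S[2]))
f=shot('side','s6');crop(f,160,200,240,180,3.3,'s6c')
E
```

```text
[-0.11338372  0.74515174  1.12408409] (array([ 5.28,  0.1 , -0.03]), np.float64(0.001), np.float64(-0.81))
```

View pics/s6c.png

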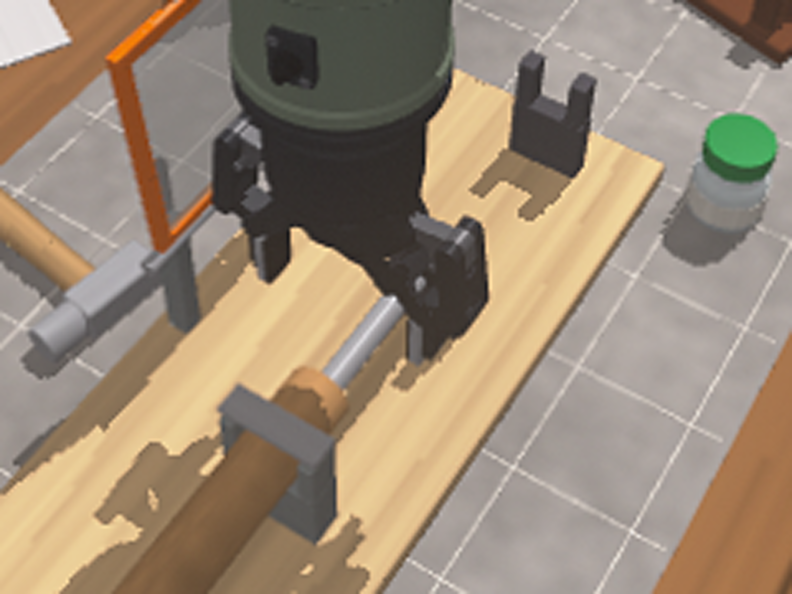

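Emit:
arm_command(commands=[{"dx": 2,"dy": 0.1,"dz": 0,"twist": 0},{"dx": 4,"dy": 0.1,"dz": 0,"twist": 0},{"dx": 5.3,"dy": 0.1,"dz": 0,"twist": 0},{"dx": 5.3,"dy": 0.1,"dz": 0,"twist": 0},{"dx": 5.3,"dy": 0.1,"dz": 0,"twist": 0}], grip=-1, squeeze=30)

```text
clock: 8.58
position: [0.5033, 0.1719, 0.0666]
tool_rot: [-2.301, 1.567, 2.405]
force: [0.2, 0.7, 0.3]
grip_width: 0.0851
```

Emit:
arm_command(commands=[{"dx": 0,"dy": 0,"dz": 0,"twist": 0},{"dx": 0,"dy": 0,"dz": 0,"twist": 0},{"dx": 0,"dy": 0,"dz": 0,"twist": 0},{"dx": 0,"dy": 0,"dz": 0,"twist": 0},{"dx": 0,"dy": 0,"dz": 0,"twist": 0},{"dx": 0,"dy": 0,"dz": 0,"twist": 0},{"dx": 0,"dy": 0,"dz": 0,"twist": 0},{"dx": 0,"dy": 0,"dz": 0,"twist": 0}], grip=1, squeeze=30)

```text
clock: 9.25
position: [0.5032, 0.1719, 0.0668]
tool_rot: [-2.259, 1.568, 2.447]
force: [-1.8, -1.2, 5.4]
grip_width: 0.0153
```

```bash
python3 - <<'E'
from h import *
s,M=st();G=s['position']-M[:,0]*.011
print(s['force'],s['moment'],s['grip_width'],inv(S,G),grasp_to_tool(T(S,(0,.024,.075))[0],S[2]))
E
```

```text
[-1.76042997 -1.17483503  5.44788576] [-0.22539201  0.42624278  0.03653142] 0.015348677928233122 [[0.00155021 0.08536961 0.07781882]] (array([ 0.27, -0.16,  6.14]), np.float64(0.001), np.float64(-0.87))
```

Emit:
arm_command(commands=[{"dx": 0,"dy": 0,"dz": 0.6,"twist": 0},{"dx": 0,"dy": 0,"dz": 1.8,"twist": 0},{"dx": 0,"dy": 0,"dz": 3.0,"twist": 0},{"dx": 0,"dy": 0,"dz": 4.2,"twist": 0},{"dx": 0,"dy": 0,"dz": 5.4,"twist": 0},{"dx": 0,"dy": 0,"dz": 6.0,"twist": 0},{"dx": 0,"dy": 0,"dz": 6.0,"twist": 0},{"dx": 0,"dy": 0,"dz": 6.0,"twist": 0}], grip=1, squeeze=30)

```text
clock: 9.92
position: [0.5029, 0.1094, 0.0667]
tool_rot: [-1.524, 1.568, -3.103]
force: [-0.2, -7.7, 6.1]
grip_width: 0.0146
```

```bash
python3 - <<'E'
from h import *
s,M=st();G=s['position']-M[:,0]*.011
print(s['force'],s['moment'],s['grip_width'],inv(S,G))
f=shot('side','s7');crop(f,160,200,240,180,3.3,'s7c')
E
```

```text
[-0.17061819 -7.65173971  6.13657564] [-1.36598838  0.06287046  0.03241073] 0.014588026393910287 [[0.00169771 0.02289512 0.07774589]]
```

View pics/s7c.png

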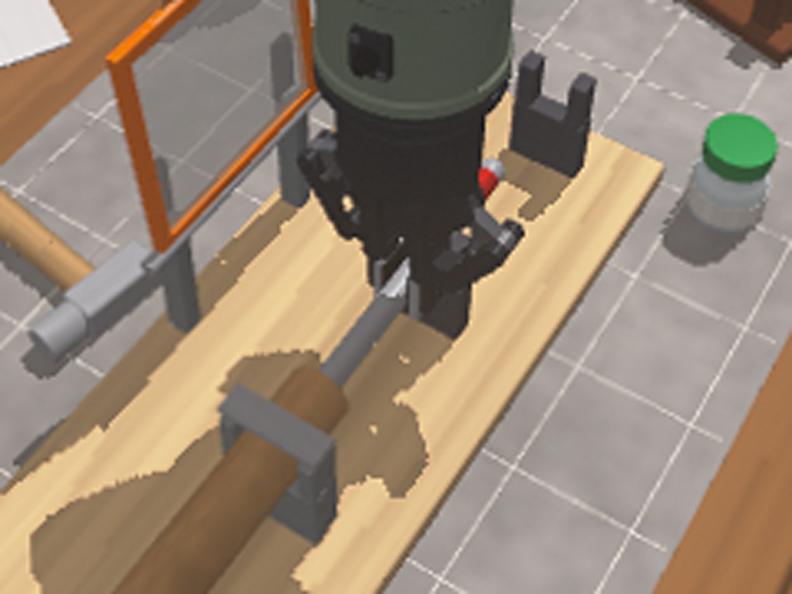

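Emit:
arm_command(commands=[{"dx": 0,"dy": 0,"dz": -0.2,"twist": 0},{"dx": 0,"dy": 0,"dz": -0.2,"twist": 0},{"dx": 0,"dy": 0,"dz": -0.2,"twist": 0},{"dx": 0,"dy": 0,"dz": -0.2,"twist": 0},{"dx": 0,"dy": 0,"dz": -0.2,"twist": 0},{"dx": -2,"dy": 0,"dz": -0.2,"twist": 0},{"dx": -5,"dy": 0,"dz": -0.2,"twist": 0},{"dx": -8,"dy": 0,"dz": -0.2,"twist": 0},{"dx": -8,"dy": 0,"dz": -0.2,"twist": 0}], grip=-1, squeeze=30)

```text
clock: 10.72
position: [0.505, 0.1123, 0.1512]
tool_rot: [1.981, 1.568, 0.402]
force: [0.1, 0.1, 0.6]
grip_width: 0.0853
```

```bash
python3 - <<'E'
from h import *
s,M=st();G=s['position']-M[:,0]*.011
print(s['force'],s['grip_width'],inv(S,G),grasp_to_tool(T(S,(0,-.027,.075))[0],S[2]))
f=shot('side','s8');crop(f,160,200,240,180,3.3,'s8c')
f=shot('top','t8');crop(f,120,150,240,180,3.3,'t8c')
E
```

```text
[0.05851293 0.05812959 0.55664456] 0.08527020384407998 [[0.00372507 0.02582224 0.16224202]] (array([ 8.72, -0.39,  5.29]), np.float64(-0.001), np.float64(-0.68))
```

View pics/s8c.png

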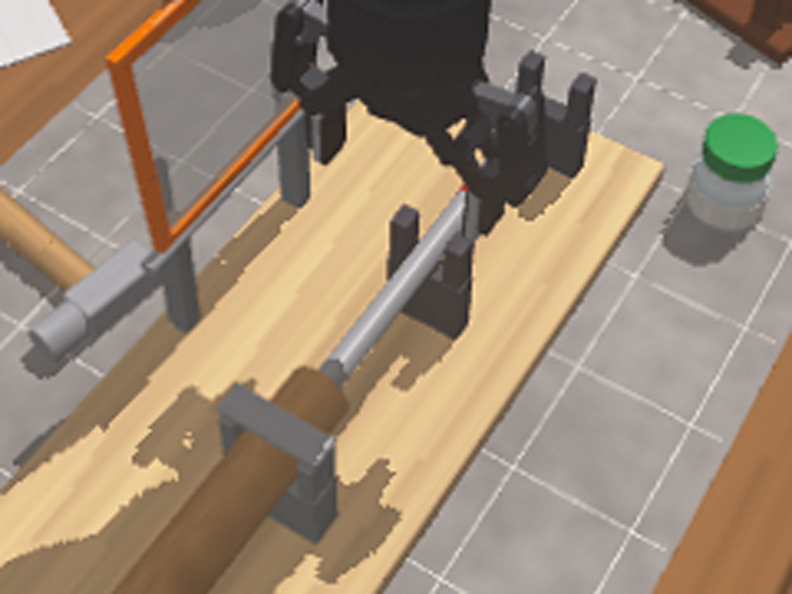

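View pics/t8c.png

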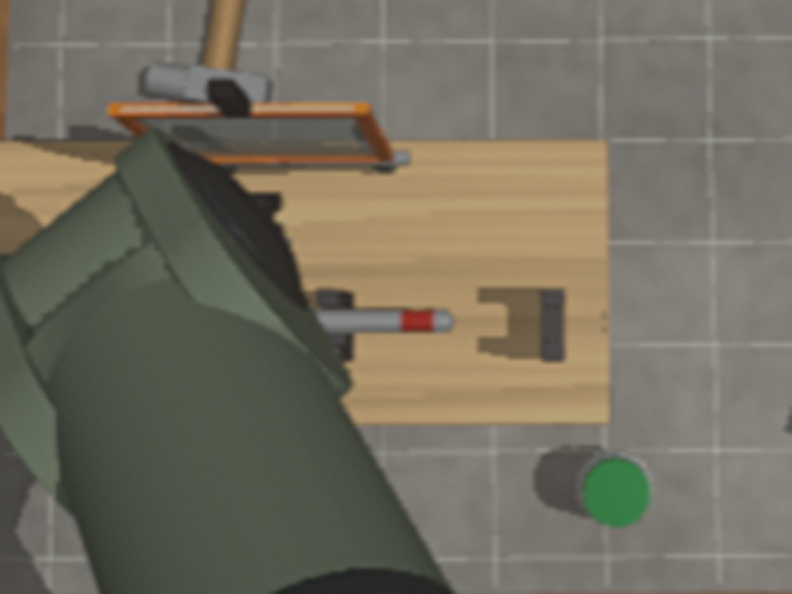

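Emit:
arm_command(commands=[{"dx": 0,"dy": -0.2,"dz": 2.5,"twist": 0},{"dx": 0,"dy": -0.2,"dz": 5.4,"twist": 0},{"dx": 0,"dy": -0.2,"dz": 5.4,"twist": 0},{"dx": 0,"dy": -0.2,"dz": 5.4,"twist": 0},{"dx": 3,"dy": -0.2,"dz": 5.4,"twist": 0},{"dx": 6,"dy": -0.2,"dz": 5.4,"twist": 0},{"dx": 8.6,"dy": -0.2,"dz": 5.4,"twist": 0},{"dx": 8.6,"dy": -0.2,"dz": 5.4,"twist": 0},{"dx": 8.6,"dy": -0.2,"dz": 5.4,"twist": 0}], grip=-1, squeeze=30)

```text
clock: 11.57
position: [0.5002, 0.0584, 0.0608]
tool_rot: [-1.564, 1.567, -3.142]
force: [0.2, -0.0, 0.3]
grip_width: 0.0853
```

Emit:
arm_command(commands=[{"dx": 0,"dy": 0,"dz": 0,"twist": 0},{"dx": 0,"dy": 0,"dz": 0,"twist": 0},{"dx": 0,"dy": 0,"dz": 0,"twist": 0},{"dx": 0,"dy": 0,"dz": 0,"twist": 0},{"dx": 0,"dy": 0,"dz": 0,"twist": 0},{"dx": 0,"dy": 0,"dz": 0,"twist": 0},{"dx": 0,"dy": 0,"dz": 0,"twist": 0},{"dx": 0,"dy": 0,"dz": 0,"twist": 0}], grip=1, squeeze=30)

```text
clock: 12.23
position: [0.5005, 0.0583, 0.0612]
tool_rot: [-1.541, 1.568, -3.119]
force: [-1.1, -0.4, 6.5]
grip_width: 0.0151
```

```bash
python3 - <<'E'
from h import *
s,M=st();G=s['position']-M[:,0]*.011
print(s['force'],s['moment'],s['grip_width'],inv(S,G),grasp_to_tool(T(S,(0,-.126,.075))[0],S[2]))
f=shot('side','s9');crop(f,160,200,240,180,3.3,'s9c')
E
```

```text
[-1.11070329 -0.35293249  6.45827732] [-0.22878874  0.11517496  0.03558603] 0.015100069619391403 [[-0.00039176 -0.02821225  0.07222789]] (array([-0.28,  0.04,  9.78]), np.float64(-0.0), np.float64(-0.69))
```

View pics/s9c.png

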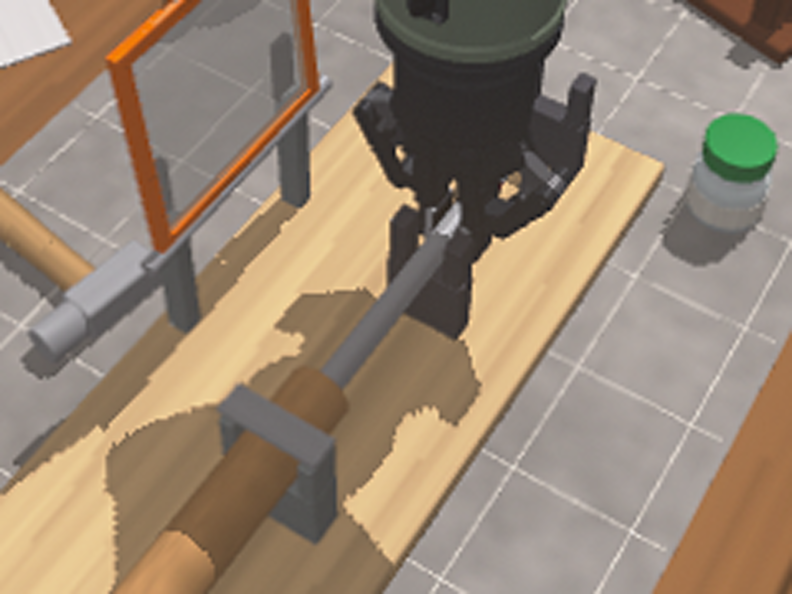

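Emit:
arm_command(commands=[{"dx": -0.2,"dy": 0,"dz": 0.6,"twist": 0},{"dx": -0.3,"dy": 0,"dz": 1.8,"twist": 0},{"dx": -0.3,"dy": 0,"dz": 3.0,"twist": 0},{"dx": -0.3,"dy": 0,"dz": 4.2,"twist": 0},{"dx": -0.3,"dy": 0,"dz": 5.4,"twist": 0},{"dx": -0.3,"dy": 0,"dz": 6.6,"twist": 0},{"dx": -0.3,"dy": 0,"dz": 7.8,"twist": 0},{"dx": -0.3,"dy": 0,"dz": 9.0,"twist": 0},{"dx": -0.3,"dy": 0,"dz": 9.6,"twist": 0},{"dx": -0.3,"dy": 0,"dz": 9.6,"twist": 0},{"dx": -0.3,"dy": 0,"dz": 9.6,"twist": 0}], grip=1, squeeze=40)

```text
clock: 13.2
position: [0.4998, -0.0379, 0.0642]
tool_rot: [-1.581, 1.568, 3.123]
force: [0.2, -0.4, -1.4]
grip_width: 0.015
```

```bash
python3 - <<'E'
from h import *
s,M=st();G=s['position']-M[:,0]*.011
print(s['force'],s['moment'],s['grip_width'],inv(S,G))
f=shot('side','s10');crop(f,160,200,240,180,3.3,'s10c')
E
```

```text
[ 0.20314868 -0.36197682 -1.38841795] [-0.17769915  0.01233597  0.00420845] 0.015038557122708521 [[-0.00034609 -0.12437399  0.07524472]]
```

View pics/s10c.png

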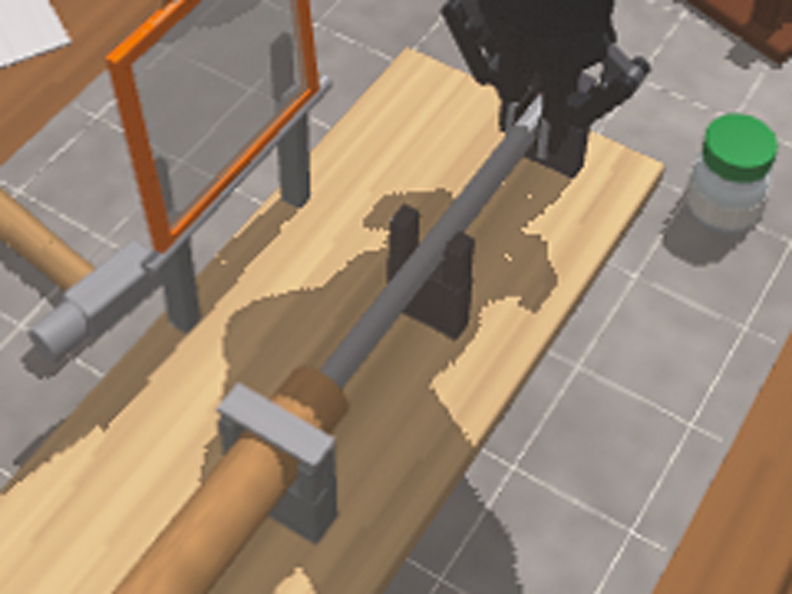

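Emit:
arm_command(commands=[{"dx": 0.2,"dy": 0,"dz": 0,"twist": 0},{"dx": 0.3,"dy": 0,"dz": 0,"twist": 0},{"dx": 0.3,"dy": 0,"dz": 0,"twist": 0}], grip=1, squeeze=30)

```text
clock: 13.5
position: [0.4999, -0.0367, 0.0611]
tool_rot: [-1.734, 1.568, 2.972]
force: [0.5, 1.8, -0.3]
grip_width: 0.0147
```

Emit:
arm_command(commands=[{"dx": 0,"dy": 0,"dz": -0.2,"twist": 0},{"dx": 0,"dy": 0,"dz": -0.2,"twist": 0},{"dx": 0,"dy": 0,"dz": -0.2,"twist": 0},{"dx": 0,"dy": 0,"dz": -0.2,"twist": 0},{"dx": 0,"dy": 0,"dz": -0.2,"twist": 0},{"dx": -2,"dy": 0,"dz": -0.2,"twist": 0},{"dx": -5,"dy": 0,"dz": -0.2,"twist": 0},{"dx": -8,"dy": 0,"dz": -2,"twist": 0},{"dx": -8,"dy": 0,"dz": -5,"twist": 0},{"dx": -8,"dy": 0,"dz": -8,"twist": 0},{"dx": -8,"dy": 0,"dz": -9.6,"twist": 0},{"dx": -8,"dy": 0,"dz": -9.6,"twist": 0}], grip=-1, squeeze=30)

```text
clock: 14.5
position: [0.5008, 0.0631, 0.1416]
tool_rot: [-2.37, 1.568, 2.341]
force: [-0.9, 0.5, -0.0]
grip_width: 0.0853
```

```bash
python3 - <<'E'
from h import *
s,M=st();G=s['position']-M[:,0]*.011
print(s['force'],s['grip_width'],inv(S,G),grasp_to_tool(T(S,(0,-.028,.075))[0],S[2]))
f=shot('side','s11');crop(f,160,200,240,180,3.3,'s11c')
f=shot('top','t11');crop(f,120,150,240,180,3.3,'t11c')
E
```

```text
[-0.9217152   0.4833053  -0.02803781] 0.08533651979180672 [[-0.0001605  -0.02346305  0.15262491]] (array([7.76, 0.03, 0.47]), np.float64(0.005), np.float64(-0.61))
```

View pics/s11c.png

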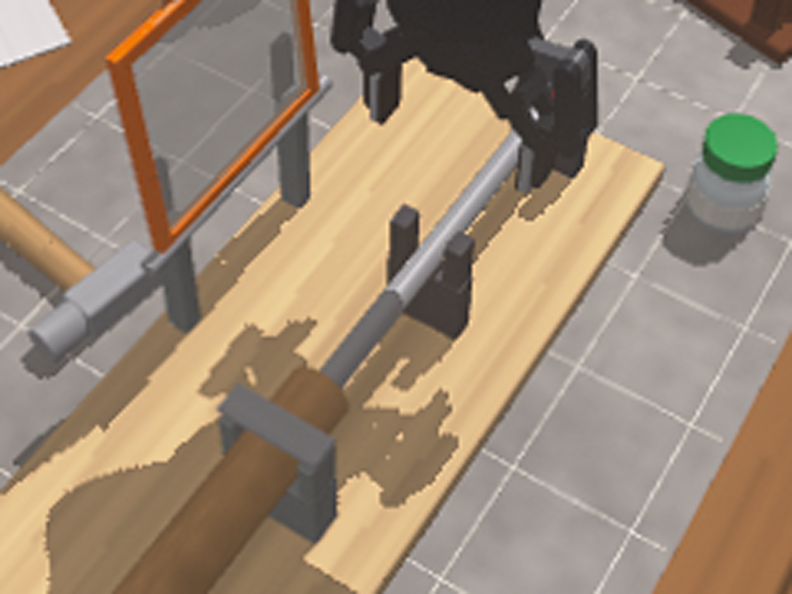

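View pics/t11c.png

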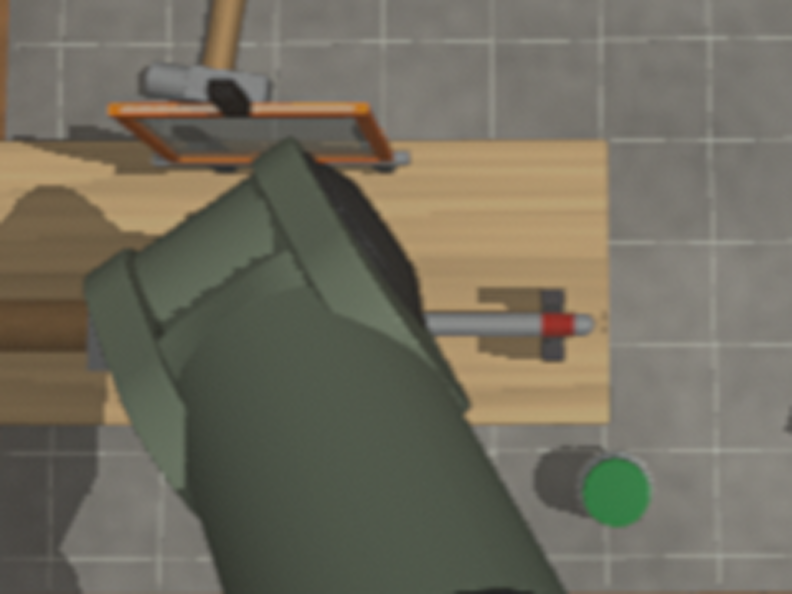

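Emit:
arm_command(commands=[{"dx": 0,"dy": 0,"dz": 0.2,"twist": 0},{"dx": 3,"dy": 0,"dz": 0.2,"twist": 0},{"dx": 6,"dy": 0,"dz": 0.2,"twist": 0},{"dx": 7.7,"dy": 0,"dz": 0.2,"twist": 0},{"dx": 7.7,"dy": 0,"dz": 0.2,"twist": 0},{"dx": 7.7,"dy": 0,"dz": 0.2,"twist": 0}], grip=-1, squeeze=30)

```text
clock: 15.1
position: [0.5001, 0.0568, 0.0639]
tool_rot: [-1.568, 1.566, 3.139]
force: [-1.2, 0.4, 0.4]
grip_width: 0.0856
```

Emit:
arm_command(commands=[{"dx": 0,"dy": 0,"dz": 0,"twist": 0},{"dx": 0,"dy": 0,"dz": 0,"twist": 0},{"dx": 0,"dy": 0,"dz": 0,"twist": 0},{"dx": 0,"dy": 0,"dz": 0,"twist": 0},{"dx": 0,"dy": 0,"dz": 0,"twist": 0},{"dx": 0,"dy": 0,"dz": 0,"twist": 0},{"dx": 0,"dy": 0,"dz": 0,"twist": 0},{"dx": 0,"dy": 0,"dz": 0,"twist": 0}], grip=1, squeeze=50)

```text
clock: 15.77
position: [0.5001, 0.0567, 0.0643]
tool_rot: [-1.503, 1.566, -3.08]
force: [-2.2, -2.6, 10.1]
grip_width: 0.0144
```

```bash
python3 - <<'E'
from h import *
s,M=st();G=s['position']-M[:,0]*.011
print(s['force'],s['moment'],s['grip_width'],inv(S,G))
print(inv(S,onz('top',[unc((593,324),3.3,(120,150))],.075)))
E
```

```text
[-2.19903857 -2.57130136 10.14166338] [-0.18276009  0.49098263  0.09110829] 0.014414112263157036 [[-0.00070435 -0.02976924  0.07532521]]
[[ 0.00025649 -0.17659187  0.075     ]]
```

Emit:
arm_command(commands=[{"dx": -0.1,"dy": 0,"dz": 0.6,"twist": 0},{"dx": -0.1,"dy": 0,"dz": 1.8,"twist": 0},{"dx": -0.1,"dy": 0,"dz": 3.0,"twist": 0},{"dx": -0.1,"dy": 0,"dz": 4.2,"twist": 0},{"dx": -0.1,"dy": 0,"dz": 5.4,"twist": 0},{"dx": -0.1,"dy": 0,"dz": 6.6,"twist": 0},{"dx": -0.1,"dy": 0,"dz": 7.8,"twist": 0},{"dx": -0.1,"dy": 0,"dz": 8.8,"twist": 0},{"dx": -0.1,"dy": 0,"dz": 8.8,"twist": 0},{"dx": 0,"dy": 0,"dz": 8.8,"twist": 0},{"dx": 0,"dy": 0,"dz": 8.8,"twist": 0}], grip=1, squeeze=50)

```text
clock: 16.68
position: [0.4997, -0.0308, 0.0643]
tool_rot: [-1.61, 1.567, 3.097]
force: [-0.0, -0.2, -1.9]
grip_width: 0.0145
```

Emit:
arm_command(commands=[{"dx": 0,"dy": 0,"dz": -0.2,"twist": 0},{"dx": 0,"dy": 0,"dz": -0.2,"twist": 0},{"dx": 0,"dy": 0,"dz": -0.2,"twist": 0},{"dx": 0,"dy": 0,"dz": -0.2,"twist": 0},{"dx": 0,"dy": 0,"dz": -0.2,"twist": 0},{"dx": -2,"dy": 0,"dz": -0.2,"twist": 0},{"dx": -5,"dy": 0,"dz": -1.3,"twist": 0},{"dx": -5,"dy": 0,"dz": -1.3,"twist": 0},{"dx": -5,"dy": 0,"dz": -1.3,"twist": 0}], grip=-1, squeeze=50)

```text
clock: 17.43
position: [0.5008, -0.0175, 0.1155]
tool_rot: [-1.622, 1.569, 3.085]
force: [-1.5, 0.1, 0.0]
grip_width: 0.0853
```

```bash
python3 - <<'E'
from h import *
s,M=st();G=s['position']-M[:,0]*.011
print(s['force'],s['grip_width'],inv(S,G))
f=shot('side','s12');crop(f,200,180,240,180,3.3,'s12c')
f=shot('top','t12');crop(f,140,150,240,180,3.3,'t12c')
E
```

```text
[-1.50163391  0.05984297  0.03705906] 0.08529568153872452 [[ 0.00047954 -0.10398922  0.12646983]]
```

View pics/s12c.png

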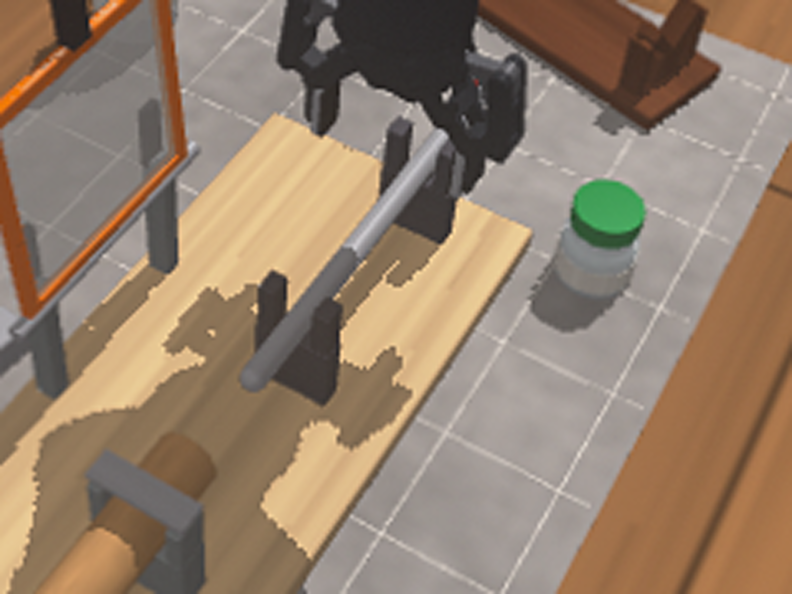

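View pics/t12c.png

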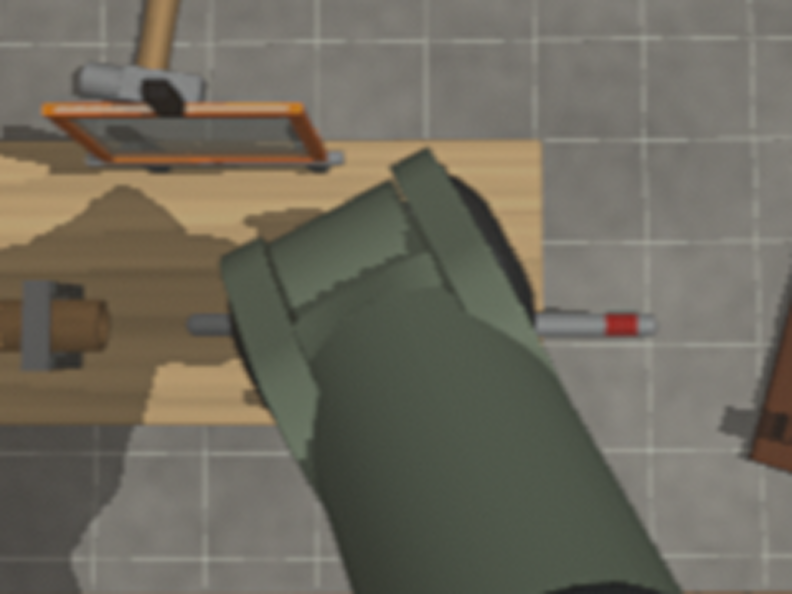

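```bash
python3 - <<'E'
from h import *
u=lambda *p:unc(p,3.3,(140,150))
e=inv(S,onz('top',[u(187,325),u(657,325)],.075)); print(e,e.mean(0))
print(grasp_to_tool(T(S,(0,e[:,1].mean(),.075))[0],S[2]))
E
```

```text
[[-0.00047459  0.05441258  0.075     ]
 [-0.00041877 -0.26446404  0.075     ]] [-0.00044668 -0.10502573  0.075     ]
(array([4.99, 0.07, 0.04]), np.float64(0.002), np.float64(-0.49))
```

Emit:
arm_command(commands=[{"dx": 2.5,"dy": 0,"dz": 0,"twist": 0},{"dx": 5,"dy": 0,"dz": 0.1,"twist": 0},{"dx": 5,"dy": 0,"dz": 0.1,"twist": 0},{"dx": 5,"dy": 0,"dz": 0.1,"twist": 0}], grip=-1, squeeze=50)

```text
clock: 17.87
position: [0.4985, -0.019, 0.063]
tool_rot: [-1.563, 1.563, -3.139]
force: [0.7, 1.0, 0.2]
grip_width: 0.0854
```

Emit:
arm_command(commands=[{"dx": 0,"dy": 0,"dz": 0,"twist": 0},{"dx": 0,"dy": 0,"dz": 0,"twist": 0},{"dx": 0,"dy": 0,"dz": 0,"twist": 0},{"dx": 0,"dy": 0,"dz": 0,"twist": 0},{"dx": 0,"dy": 0,"dz": 0,"twist": 0},{"dx": 0,"dy": 0,"dz": 0,"twist": 0},{"dx": 0,"dy": 0,"dz": 0,"twist": 0},{"dx": 0,"dy": 0,"dz": 0,"twist": 0}], grip=1, squeeze=60)

```text
clock: 18.53
position: [0.4987, -0.0191, 0.0634]
tool_rot: [-1.532, 1.563, -3.108]
force: [-2.2, -0.8, 8.7]
grip_width: 0.014
```

Emit:
arm_command(commands=[{"dx": -1,"dy": 0,"dz": 0,"twist": 0},{"dx": -3,"dy": 0,"dz": 0,"twist": 0},{"dx": -6,"dy": 0,"dz": 0,"twist": 0},{"dx": -9,"dy": 0,"dz": 0,"twist": 0},{"dx": -12,"dy": 0,"dz": 0,"twist": 0},{"dx": -12,"dy": 0,"dz": 0,"twist": 0},{"dx": -12,"dy": 0,"dz": 0,"twist": 0}], grip=1, squeeze=60)

```text
clock: 19.12
position: [0.5001, -0.0193, 0.1851]
tool_rot: [-1.402, 1.566, -2.979]
force: [-0.2, 0.1, -2.6]
grip_width: 0.0137
```

```bash
python3 - <<'E'
from h import *
s,M=st();G=s['position']-M[:,0]*.011
print(s['force'],s['moment'],s['grip_width'],inv(S,G),s['qpos'].round(2))
f=shot('side','s13')
rk=np.array([0.5138,-0.3259,-0.297])
print(grasp_to_tool([.5138,-.3259,.055],-.297+np.pi/2))
E
```

```text
[-0.18664852  0.07694545 -2.58802085] [-0.05546634  0.03557141 -0.0069793 ] 0.013736303536958231 [[-1.91580663e-04 -1.05766614e-01  1.96075738e-01]] [ 0.37  0.45 -0.59  1.95  0.34  0.84 -0.41]
(array([13.99,  1.69, 30.64]), np.float64(-1.279), np.float64(-0.41))
```

View pics/s13.png

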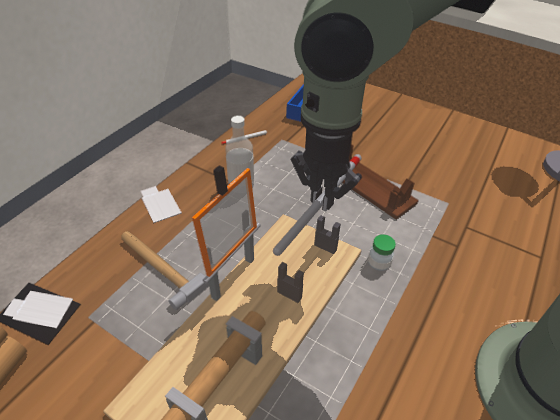

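```bash
cat > ov.py <<'E'
from h import *
import sys
def lines(r):
    L=[]
    b=[(.13,.045,.014),(.13,-.045,.014),(-.13,-.045,.014),(-.13,.045,.014)]
    L+=[(b[i],b[(i+1)%4]) for i in range(4)]
    vb=.071-.023/np.tan(np.radians(40))
    for sx in(.1,-.1):
        for e in(.009,-.009):
            x=sx+e; L+=[((x,.023,.071),(x,0,vb)),((x,0,vb),(x,-.023,.071))]
    return L
def draw(img,n,r,box,k,name):
    x,y,w,h=box; im=cv2.resize(img[y:y+h,x:x+w],None,fx=k,fy=k,interpolation=cv2.INTER_CUBIC)
    for a,b in lines(r):
        p=proj(n,T(r,[a,b])); p=((p-[x,y]+.5)*k-.5).round().astype(int)
        cv2.line(im,tuple(map(int,p[0])),tuple(map(int,p[1])),(0,255,0),1,cv2.LINE_AA)
    cv2.imwrite("pics/"+name+".png",im)
r=[float(v) for v in sys.argv[1:4]]
draw(cv2.imread("pics/top0.png"),'top',r,(355,175,85,135),4.4,'ot'+sys.argv[4])
draw(cv2.imread("pics/side0.png"),'side',r,(310,130,120,95),6,'os'+sys.argv[4])
E
python3 ov.py .5138 -.3259 -.297 1
```

```text
(no output)
```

View pics/ot1.png

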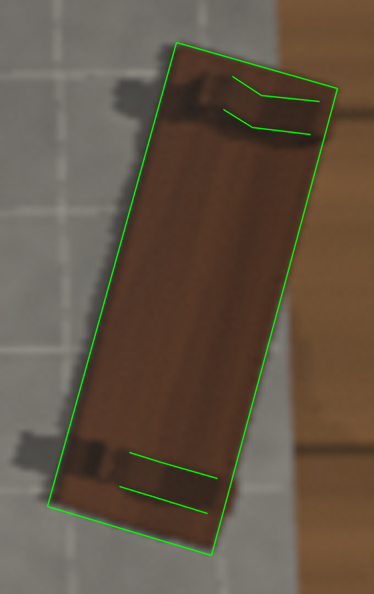

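View pics/os1.png

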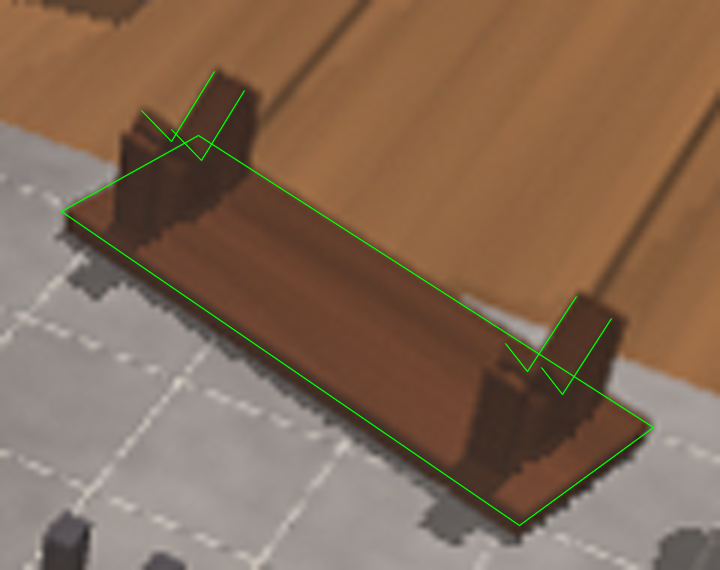

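Emit:
arm_command(commands=[{"dx": 0,"dy": 0.1,"dz": 1.5,"twist": -0.07},{"dx": 0,"dy": 0.2,"dz": 4,"twist": -0.18},{"dx": 0,"dy": 0.4,"dz": 7,"twist": -0.29},{"dx": 0,"dy": 0.6,"dz": 10,"twist": -0.4},{"dx": 0,"dy": 0.8,"dz": 13,"twist": -0.51},{"dx": 0,"dy": 1,"dz": 16,"twist": -0.62},{"dx": 0,"dy": 1.2,"dz": 19,"twist": -0.73},{"dx": 0,"dy": 1.4,"dz": 22,"twist": -0.84},{"dx": 0,"dy": 1.5,"dz": 25,"twist": -0.95},{"dx": 0,"dy": 1.6,"dz": 28,"twist": -1.06},{"dx": 0,"dy": 1.7,"dz": 30.6,"twist": -1.17},{"dx": 0,"dy": 1.7,"dz": 30.6,"twist": -1.279}], grip=1, squeeze=60)

```text
clock: 20.17
position: [0.5129, -0.3309, 0.1817]
tool_rot: [-2.762, 1.561, -3.06]
force: [-0.5, 0.1, -3.0]
grip_width: 0.0141
```

Emit:
arm_command(commands=[{"dx": 0,"dy": 0,"dz": 0,"twist": 0},{"dx": 0,"dy": 0,"dz": 0,"twist": 0},{"dx": 0,"dy": 0,"dz": 0,"twist": 0}], grip=1, squeeze=60)

```text
clock: 20.42
position: [0.5126, -0.3302, 0.1808]
tool_rot: [-2.873, 1.56, 3.109]
force: [-0.2, 0.1, -2.8]
grip_width: 0.0139
```

```bash
python3 - <<'E'
from h import *
s,M=st();G=s['position']-M[:,0]*.011
print(s['force'],s['moment'],s['grip_width'],G,s['qpos'].round(2))
f=shot('side','s14');crop(f,270,60,200,150,4,'s14c')
f=shot('top','t14');crop(f,330,130,160,200,3,'t14c')
print(grasp_to_tool([.5138,-.3259,.055],-.297+np.pi/2))
E
```

```text
[-0.21638547  0.12017447 -2.81861348] [ 0.09672494 -0.07447228  0.00347065] 0.013944206595964754 [ 0.5127112  -0.33021894  0.19182847] [ 1.01  0.69 -0.82  1.66  0.57  1.06  1.28]
(array([13.75,  0.45,  0.07]), np.float64(-0.002), np.float64(1.28))
```

View pics/s14c.png

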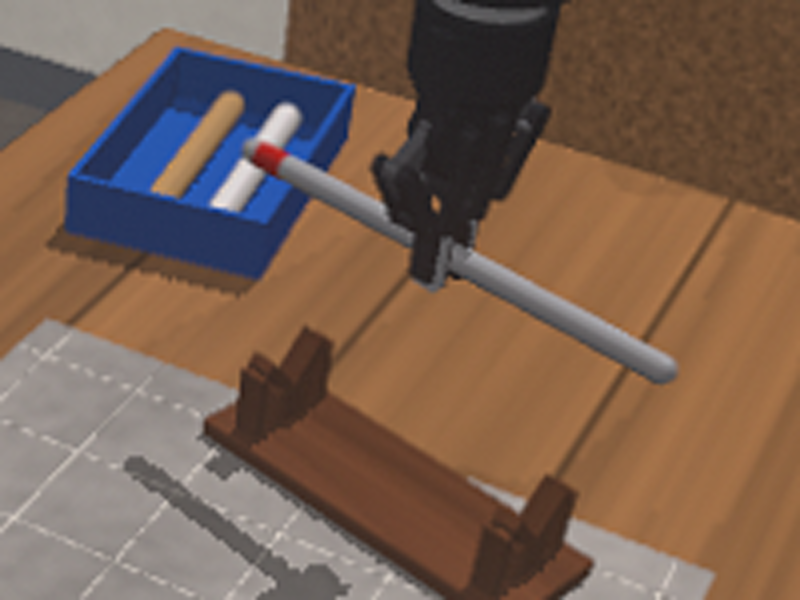

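View pics/t14c.png

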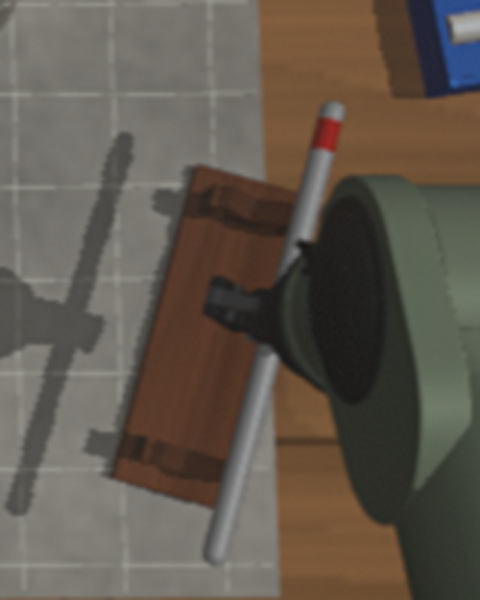

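Emit:
arm_command(commands=[{"dx": 1.5,"dy": 0.4,"dz": 0.1,"twist": 0},{"dx": 4,"dy": 0.4,"dz": 0.1,"twist": 0},{"dx": 6.5,"dy": 0.4,"dz": 0.1,"twist": 0},{"dx": 8.5,"dy": 0.4,"dz": 0.1,"twist": 0},{"dx": 10,"dy": 0.4,"dz": 0.1,"twist": 0},{"dx": 10,"dy": 0.4,"dz": 0.1,"twist": 0},{"dx": 10,"dy": 0.4,"dz": 0.1,"twist": 0}], grip=1, squeeze=60)

```text
clock: 21.1
position: [0.5145, -0.3259, 0.0817]
tool_rot: [-2.832, 1.561, -3.131]
force: [0.0, -0.5, -2.1]
grip_width: 0.014
```

```bash
python3 - <<'E'
from h import *
s,M=st();G=s['position']-M[:,0]*.011
print(s['force'],G)
f=shot('side','s15');crop(f,290,110,160,120,5,'s15c')
f=shot('top','t15');crop(f,340,150,120,180,3.3,'t15c')
print(grasp_to_tool([.5138,-.3259,.055],-.297+np.pi/2))
E
```

```text
[ 0.02300471 -0.50312653 -2.1264568 ] [ 0.51458915 -0.32593007  0.09269276]
(array([ 3.89,  0.03, -0.12]), np.float64(-0.002), np.float64(1.18))
```

View pics/s15c.png

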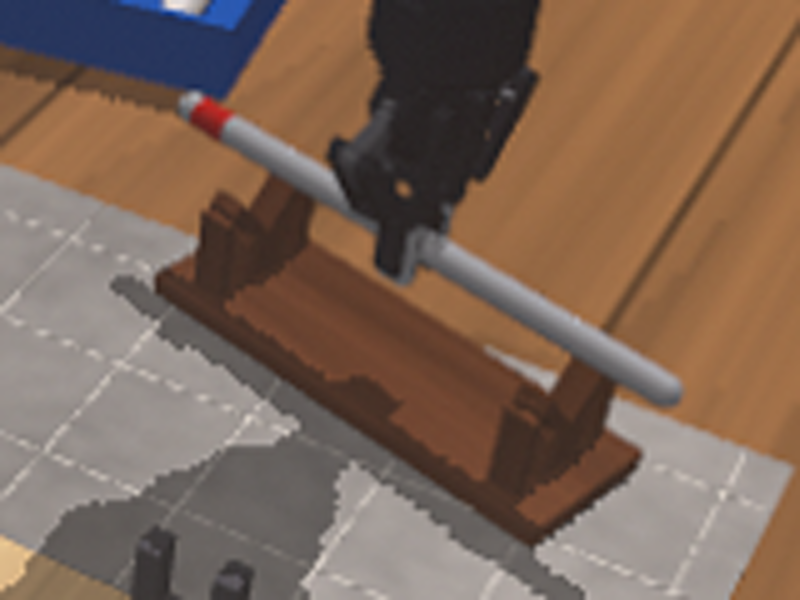

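View pics/t15c.png

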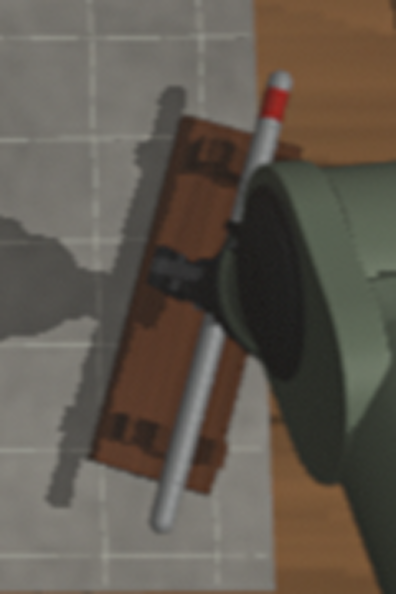

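```bash
python3 - <<'E'
from h import *
s,M=st();G=s['position']-M[:,0]*.011
d=M[:,2]
for z in (0,):
  P=[G+d*.16,G-d*.16]; print(proj('side',P),proj('top',P),P)
print(unc([(183,103),(674,393)],5,(290,110)),unc([(281,72),(160,530)],3.3,(340,150)))
E
```

```text
[[325.8856559  128.97976682]
 [425.145067   189.65297429]] [[426.12444257 171.09309706]
 [387.99102789 311.17704327]] [array([ 0.66803621, -0.37362047,  0.09266969]), array([ 0.36224717, -0.27934707,  0.09503367])]
[[326.2 130.2]
 [424.4 188.2]] [[424.8030303  171.46969697]
 [388.13636364 310.25757576]]
```

Emit:
arm_command(commands=[{"dx": 0.6,"dy": 0,"dz": -0.1,"twist": 0},{"dx": 1.3,"dy": 0,"dz": -0.1,"twist": 0},{"dx": 2,"dy": 0,"dz": -0.1,"twist": 0},{"dx": 2.6,"dy": 0,"dz": -0.1,"twist": 0},{"dx": 3.1,"dy": 0,"dz": -0.1,"twist": 0},{"dx": 3.4,"dy": 0,"dz": -0.1,"twist": 0},{"dx": 3.4,"dy": 0,"dz": -0.1,"twist": 0}], grip=1, squeeze=60)

```text
clock: 21.78
position: [0.5136, -0.3262, 0.0482]
tool_rot: [-2.737, 1.562, -3.036]
force: [-0.9, -0.5, -2.5]
grip_width: 0.0142
```

Emit:
arm_command(commands=[{"dx": 0.1,"dy": 0,"dz": 0,"twist": 0},{"dx": 0.3,"dy": 0,"dz": 0,"twist": 0},{"dx": 0.3,"dy": 0,"dz": 0,"twist": 0}], grip=1, squeeze=60)

```text
clock: 22.03
position: [0.5137, -0.3275, 0.046]
tool_rot: [-2.48, 1.562, -2.78]
force: [-2.1, -5.7, 8.5]
grip_width: 0.0138
```

```bash
python3 - <<'E'
from h import *
s,M=st();G=s['position']-M[:,0]*.011
print(s['force'],s['moment'],G)
f=shot('side','s16');crop(f,290,110,160,120,5,'s16c')
E
```

```text
[-2.10893968 -5.7191491   8.53058299] [-1.06981321  0.56751893  0.01959124] [ 0.51380116 -0.32750557  0.0570379 ]
```

View pics/s16c.png

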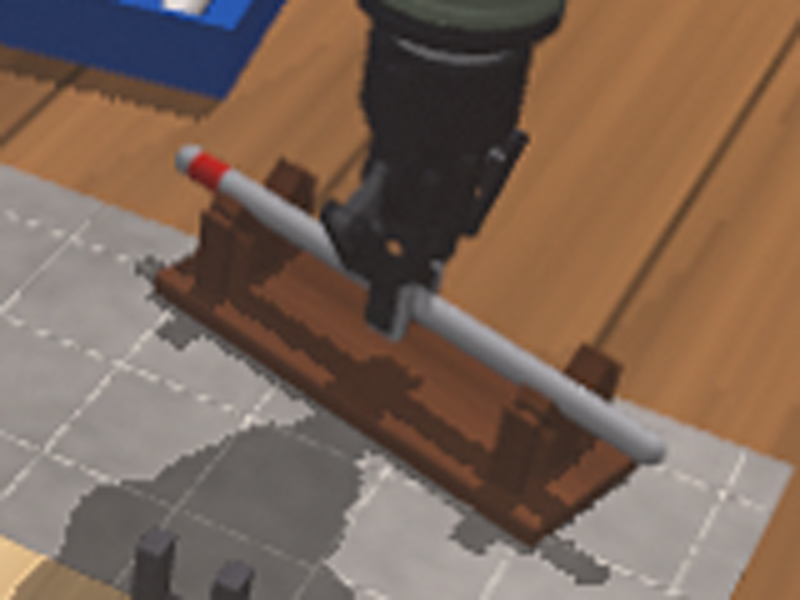

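Emit:
arm_command(commands=[{"dx": 0,"dy": -0.2,"dz": 0,"twist": 0},{"dx": 0.1,"dy": -0.2,"dz": 0,"twist": 0},{"dx": 0.15,"dy": -0.2,"dz": 0,"twist": 0},{"dx": 0.15,"dy": -0.2,"dz": 0,"twist": 0}], grip=1, squeeze=40)

```text
clock: 22.42
position: [0.5137, -0.3291, 0.0449]
tool_rot: [-2.45, 1.563, -2.749]
force: [0.3, 1.2, 5.0]
grip_width: 0.014
```

```bash
python3 - <<'E'
from h import *
s,M=st();G=s['position']-M[:,0]*.011
print(s['force'],s['moment'],G)
E
```

```text
[0.27667262 1.21536247 4.96066816] [ 0.32047855 -0.12786778  0.14866368] [ 0.51373199 -0.32910542  0.05587329]
```

Force is now mostly vertical, so it is seated. Releasing.

Emit:
arm_command(commands=[{"dx": 0,"dy": 0,"dz": 0,"twist": 0},{"dx": 0,"dy": 0,"dz": 0,"twist": 0},{"dx": 0,"dy": 0,"dz": 0,"twist": 0},{"dx": 0,"dy": 0,"dz": 0,"twist": 0},{"dx": 0,"dy": 0,"dz": 0,"twist": 0},{"dx": 0,"dy": 0,"dz": 0,"twist": 0},{"dx": -1,"dy": 0,"dz": 0,"twist": 0},{"dx": -4,"dy": 0,"dz": 0,"twist": 0},{"dx": -7,"dy": 0,"dz": 0,"twist": 0},{"dx": -10,"dy": 0,"dz": 0,"twist": 0},{"dx": -14,"dy": 0,"dz": 0,"twist": 0},{"dx": -18,"dy": 0,"dz": 0,"twist": 0}], grip=-1, squeeze=20)

```text
clock: 23.42
position: [0.5145, -0.328, 0.2271]
tool_rot: [-2.551, 1.563, -2.849]
force: [0.4, -1.2, -0.2]
grip_width: 0.0857
```

Emit:
arm_command(commands=[{"dx": -3,"dy": 0,"dz": 0,"twist": 0},{"dx": -5,"dy": 0,"dz": 0,"twist": 0},{"dx": -5,"dy": 0,"dz": 0,"twist": 0},{"dx": -5,"dy": 0,"dz": 0,"twist": 0},{"dx": -5,"dy": 0,"dz": 0,"twist": 0}], grip=-1, squeeze=20)

```text
clock: 23.83
position: [0.5145, -0.3279, 0.2767]
tool_rot: [-2.585, 1.562, -2.883]
force: [-0.4, -0.1, -0.8]
grip_width: 0.0857
```

```bash
python3 - <<'E'
from h import *
s,M=st();print(s['force'],s['grip_width'],s['position'])
f=shot('side','s17');crop(f,290,110,160,120,5,'s17c')
f=shot('top','t17')
E
```

```text
[-0.37723003 -0.06054082 -0.78191075] 0.08566416974604402 [ 0.51446654 -0.32787655  0.27671617]
```

View pics/s17c.png

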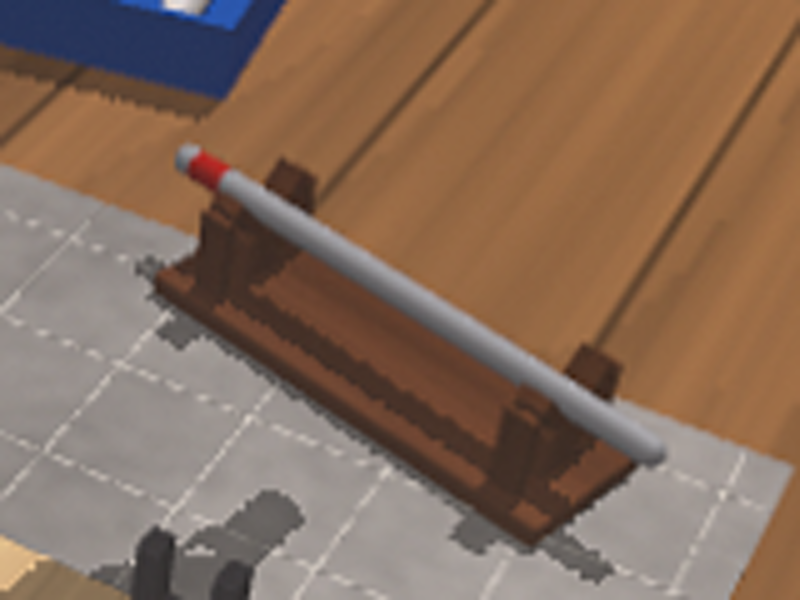

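View pics/t17.png

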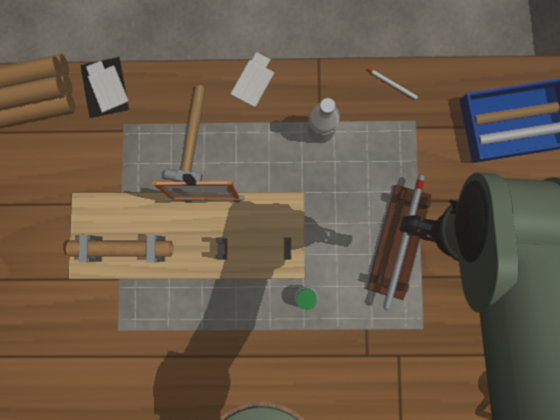

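```bash
python3 - <<'E'
from h import *
e=onz('top',[(420.5,178),(388,306)],.055); print(e, inv([.5138,-.3259,-.297],e), inv([.5138,-.3259,-.297],e).mean(0))
print(unc([(183,157),(656,452)],5,(290,110)), proj('side',T([.5138,-.328,-.297],[(.16,0,.055),(-.16,0,.055)])))
order.job_done()
E
```

```text
[[ 0.65869507 -0.37126225  0.055     ]
 [ 0.36897417 -0.28797115  0.055     ]] [[ 0.15182678 -0.00097227  0.055     ]
 [-0.14958516 -0.00611541  0.055     ]] [ 0.00112081 -0.00354384  0.055     ]
[[326.2 141. ]
 [420.8 200. ]] [[325.29081935 140.63181065]
 [421.81911829 202.31360103]]
the job is handed in; nothing more can be done
```

The spindle is released and lying in both V saddles of the rack, the guard is open on its stop, and I handed the job in at about 24 s of the 67 s allowed.

- **Guard:** I swung it up by its tab and slowed for the last part. At the stop I felt about 16 N pushing back, then let go. The later pictures show it still upright.
- **Spindle:** I drew it out in three pulls through the fork, letting it lie and taking a fresh hold between pulls. Once it was clear of the core I took hold again at its balance point, lifted it and carried it to the rack.
- **Placing:** On the way down the spindle first touched one side of a saddle. I moved it about 2 mm sideways until the force was nearly vertical, then opened the fingers and backed away.

**Last checks:**
- **Position:** The top picture puts the spindle's centre about 1 mm lengthwise and 3.5 mm sideways from the rack's middle, against limits of 40 mm and 8 mm.
- **Alignment:** The same picture gives about 0.017 rad, against a limit of 0.06 rad. My estimate of the rack's own pose is only good to 2–4 mm, so part of these offsets may be measurement error.
- **Height:** I did not measure it separately. The side picture agrees to within about 2 pixels with a seated height of 55 mm.
- **Arm and bystanders:** The gripper is open and well above the rack with no notable force on it. The hammer, jar and bottle look to be where they started, judged by eye.

**Disagreement:** At the stop the gripper's position worked out to about 1.70 rad, against the stated 1.65. I put this down to the fingers slipping slightly on the tab and calibration error.

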